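# Scoop ceramic nuggets into the filter basket

### The arm

A 6-joint arm with a two-finger parallel gripper is mounted at the origin on the work surface. World frame = base frame: x ahead of the robot, y to its left, z up, the work surface at z = 0. Lengths are in mm, angles in rad, forces in N, time in s.
With the tool pointing down it reaches from about 275 to 1000 mm from the base axis. Payload 8.4 kg.
Tool frame: the origin (TCP) lies at the very end of the fingers, on their centre line; the grasp point (between the pads) lies 19 mm behind it; z points along the fingers, y is the line along which they close (so a half turn about z gives the same grasp; the last joint's range is limited). The gripper opens to 85 mm and grips with 20 to 120 N. Pads are 22 mm wide; open, the fingers measure 114 mm over their backs; the gripper's body (76 mm by 85 mm) begins 54 mm behind the grasp point. The pads swing forward as they close: fully open they stand 13 mm farther back than shut.
Start: joints at [1.229, 0.353, 1.633, -0, 1.155, -0.002], TCP at [208.31, 589.266, 231.281] pointing down, gripper open.
Joint ranges: [-2.63, 2.63], [-0.92, 2.1], [0.06, 2.66], [-1.3, 4.44], [0, 2.69], [-3.02, 3.02]. Speed limits (rad/s): [2.22, 2.22, 2.79, 3.14, 3.14, 3.14].

### API

Orientations are given as [roll, pitch, yaw] about the fixed x, y, z axes, in that order (R = Rz(yaw) Ry(pitch) Rx(roll)).
In Python, from rig import telemetry, imaging, r gives the robot as it stands. The module is installed in compiled form; this text tells all that it offers.
- The arm moves only by the tool step_arm, never from a script. Its argument "moves" is a list of rows, each a list of 3 entries, a list of its own where there are three numbers: the turn, a rotation vector about the tool's x, y, z scaled (see below), then the shift along the tool's x, y, z scaled (see below), then the opening, from -1 (shut) to 1 (fully open). A call has 1 to 8 rows; each row is the pose to reach, as a shift and turn from the pose commanded when the call began, along the tool's axes at that moment; what a row does not reach only later rows make up. The controller multiplies each number of a shift by 200 mm and each number of a turn by 45 degrees. A row lasts 1/10 s, in which the tool goes at most 50 mm and 8.59 degrees, less where a joint would pass 70% of its speed; a pose out of reach is approached as far as the arm can. A call with a number of a shift or a turn outside -1 to 1 is refused whole. A call with a gripper value outside its range is refused whole. The fingers move at their own pace and stop on an object; "squeeze" is the grip in N (left out, the last holds). Time passes only in rows, so rows that repeat a pose let the fingers close. It gives the time, the measured TCP pose, the force, the opening and the grip force at its end, in the units of the state.
- telemetry.sense(): the state, without advancing time (a new reading comes with each control period).
- imaging.grab_frame(name): name is "scene" or "top" or "wrist"; returns the picture (384x512x3 uint8, red, green, blue); there is no depth.
- imaging.calibration(name): a dict with "fx", "fy", "cx", "cy" (pixels), "cam_to_world" (4x4, takes a point from camera to world coordinates). Camera axes: x right, y up, looking along -z (the intrinsics and any distortion apply to the point x, -y, -z); pixel columns grow to the right and rows downward; lengths in mm; the calibration is good to about 2 mm. A picture is of the moment at which its call begins: read the wrist's pose just before it. calibration takes no time and is no camera call; for the wrist camera it gives the pose at the moment of the call.
- r.sign_off(): hands the job in; it is judged then, once.
Trained networks look in the newest picture that a camera, given by its name, has taken for a name from the list of things; names that differ only in an ending like _2 or _b are one class to them, and where a whole thing is asked for, a point or a joint stands for the part that bears it (a point fixed in the world has none). Each returns a list of dicts, best first, with "conf" (0 to 1); they miss things now and then, are a little off and sometimes report something else, mostly with a low value. They report only what shows in the picture. A call takes as long as a camera call.
- imaging.recognise(camera, name): "extent" ([left, top, width, height] in pixels, round what is visible of it).
- imaging.mark_of(camera, name): "xy" ([column, row] in pixels: a listed point, or the origin of a listed thing).
The state is a dict: "clock": time; "qpos": joint angles; "qvel": joint speeds; "joint_efforts": joint torques, N m; "eef_pos": TCP position; "tcp_rot": TCP orientation; "contact_force": force on the tool from outside, world axes, zero at the start; "wrist_torque": the same for the moment, N m; "opening": opening from 0.0 (shut) to 1.0 (fully open); "grasp_force": force on a finger pad.
Only numpy, scipy, OpenCV 4.12 (cv2) and the standard library are available. Lean on these libraries where they do the work, as an engineer would, in place of code of your own. Each camera call takes 0.05 s, during which the arm holds its last target. There are 200 camera calls.

### The job

Take the steel scoop by its leaning handle, scoop the six ceramic nuggets out of the white tray with it and tip them all into the square filter basket. Do not touch the nuggets with the gripper and do not push the basket or the other things on the shelf about. Finish by standing the scoop flat and centred on its cork mat again and let go of it.

Things in the scene. Friction and masses are not known exactly. Their poses are not given: they have to be found in the camera images.
- tray: Fixed white plastic tray, 150 (x) x 106 (y) x 62 mm high. Inside, a flat floor 130 mm long, 4 mm above the underside, begins at an 8 mm high near edge (robot side, -x); at its far end the end wall rises, leaning outwards 8 deg from vertical, up to 62 mm high. Inner width 96 mm between side walls 62 mm high. Origin: on the underside, mid-width, below the line where floor and end wall meet.
- mat: Fixed flat cork mat, 125 (x) x 100 (y) x 4 mm, on which the scoop stands. Origin at the centre of its underside.
- scoop: Loose steel scoop, 250 g: flat pan 70 (x) x 80 (y) mm, floor 2 mm, side walls 28 mm high, back wall 32 mm at x -34, open front edge at x +35 mm. Origin: centre of the pan's underside; x to the open edge, z up. A straight handle rises from x -31, z 10 mm, leaning 12 deg from vertical towards -x, 120 mm long; its upper 75 mm is a black grip bar, 14 mm wide in y, 20 mm deep.
- scoop_grip (a point): Point on the axis of the scoop's grip bar, 78 mm up the handle: at x -47.2, y 0, z 86.3 mm in the scoop's frame. Axes as the scoop's.
- scoop_lip (a point): Middle of the scoop's open front edge, underside: x +35, y 0, z 0 mm in the scoop's frame.
- basket: Loose square grey plastic filter basket, open on top, 130 x 130 x 55 mm high, walls 4 mm, floor 4 mm, about 350 g, dark slots in its sides. Origin at the centre of its underside. It stands to the left or to the right.
- basket_mid (a point): Centre of the basket at its floor, 4 mm above the underside.
- nugget0: Loose terracotta-brown ceramic filter nugget: stubby barrel 22 mm across, 16 mm high, ends bevelled to 11 mm, 14 g; origin at its centre, z its axis. All six are alike and start upright on the tray's floor, within 60 mm of the end wall.
- nugget1: Loose terracotta-brown ceramic filter nugget: stubby barrel 22 mm across, 16 mm high, ends bevelled to 11 mm, 14 g; origin at its centre, z its axis. All six are alike and start upright on the tray's floor, within 60 mm of the end wall.
- nugget2: Loose terracotta-brown ceramic filter nugget: stubby barrel 22 mm across, 16 mm high, ends bevelled to 11 mm, 14 g; origin at its centre, z its axis. All six are alike and start upright on the tray's floor, within 60 mm of the end wall.
- nugget3: Loose terracotta-brown ceramic filter nugget: stubby barrel 22 mm across, 16 mm high, ends bevelled to 11 mm, 14 g; origin at its centre, z its axis. All six are alike and start upright on the tray's floor, within 60 mm of the end wall.
- nugget4: Loose terracotta-brown ceramic filter nugget: stubby barrel 22 mm across, 16 mm high, ends bevelled to 11 mm, 14 g; origin at its centre, z its axis. All six are alike and start upright on the tray's floor, within 60 mm of the end wall.
- nugget5: Loose terracotta-brown ceramic filter nugget: stubby barrel 22 mm across, 16 mm high, ends bevelled to 11 mm, 14 g; origin at its centre, z its axis. All six are alike and start upright on the tray's floor, within 60 mm of the end wall.
- pot: Bystander: round grey ceramic pot, 110 mm across, 65 mm high, open and empty, not the basket. Origin at the centre of its underside.
- jar: Bystander: amber glass screw-top jar, 64 mm across, 100 mm high. Origin at the centre of its underside.
- cone: Bystander: red plastic feeding cone, 60 mm across, 76 mm high. Origin at the centre of its underside.
- scraper: Bystander: pale green plastic algae scraper handle, 230 mm long (y), lying down. Origin at the middle of its underside.

How it is judged:
By the outcome, as a careful person would: the job done as asked, in the order asked, and still so for the second after the job is handed in, with the robot touching nothing.
It also fails if it takes over 61 s, if anything falls off the work surface, if the arm or the gripper's body presses on something with over 40 N, if the wrist force passes 120 N, or if a joint passes its speed limit or range.

## Working session

There is one attempt and no reset: what is moved stays moved. The work goes in short steps, Python scripts to look and compute and a tool call to move; the robot and the scene stay as the last step left them, time stands still between calls to the robot, and variables do not carry over. Pictures are saved under pics/ and viewed, at most 10 in all, crops included, and the job is handed in when it is done.

Besides the shell and the picture viewer there is one more tool, called after "Call:" as name([rows], argument=value, ...), one row to a line, values as JSON. step_arm: Moves the arm, as the interface text tells. Its arguments: {"type":"object","properties":{"moves":{"type":"array"},"squeeze":{"type":"number"}},"required":["moves"]}

```bash
mkdir -p pics; cat > h.py <<'E'
import numpy as np, cv2
from rig import telemetry, imaging, r
from scipy.spatial.transform import Rotation as R
def ray(cam,xy):
    c=imaging.calibration(cam); M=np.array(c["cam_to_world"])
    d=np.array([(xy[0]-c["cx"])/c["fx"],-(xy[1]-c["cy"])/c["fy"],-1.])
    return M[:3,3],M[:3,:3]@d
def onz(cam,xy,z):
    o,d=ray(cam,xy); return o+d*(z-o[2])/d[2]
def proj(cam,p):
    c=imaging.calibration(cam); M=np.linalg.inv(np.array(c["cam_to_world"]))
    q=M[:3,:3]@np.array(p)+M[:3,3]; return [c["cx"]+c["fx"]*q[0]/-q[2], c["cy"]-c["fy"]*q[1]/-q[2]]
E
python3 - <<'E'
from h import *
print(telemetry.sense())
for c in ["scene","top"]:
    cv2.imwrite(f"pics/{c}0.png",imaging.grab_frame(c)[:,:,::-1])
    k=imaging.calibration(c);print(c,{a:(np.round(b,3).tolist()) for a,b in k.items()})
Z=dict(tray=0,mat=0,scoop=4,scoop_grip=90,scoop_lip=4,basket=0,basket_mid=4,nugget0=12,pot=0,jar=0,cone=0,scraper=0)
for c in ["top","scene"]:
  for n,z in Z.items():
    for m in imaging.mark_of(c,n)[:(7 if n=="nugget0" else 2)]:
        print(c,n,round(m["conf"],2),np.round(m["xy"]),np.round(onz(c,m["xy"],z)[:2],1))
E
```

```text
{'clock': 0.0, 'qpos': array([ 1.22856516e+00,  3.53656605e-01,  1.63414440e+00, -1.87912021e-06,
        1.15519614e+00, -2.38001768e-03]), 'qvel': array([-7.72774649e-04,  5.99855704e-05, -1.96933007e-04, -2.16081008e-03,
       -4.19959643e-04, -1.12350945e-03]), 'joint_efforts': array([-2.51067331e-04, -6.05260634e+01, -3.42059112e+01, -9.42732356e-06,
        9.46858112e-03, -1.60190189e-05]), 'eef_pos': array([208.16890799, 588.80304887, 230.55200673]), 'tcp_rot': array([-3.14018816e+00, -1.62461928e-06,  2.80174226e+00]), 'contact_force': array([ 1.03004838, -0.18517305, -0.13846839]), 'wrist_torque': array([0.01277685, 0.02753992, 0.01187313]), 'grasp_force': 0.0, 'opening': 1.0006491766139443}
scene {'fx': 465.239, 'fy': 465.239, 'cx': 253.813, 'cy': 186.343, 'cam_to_world': [[-0.31, -0.698, 0.645, 1426.898], [0.951, -0.214, 0.225, 257.0], [-0.018, 0.683, 0.73, 986.688], [0.0, 0.0, 0.0, 1.0]]}
top {'fx': 489.822, 'fy': 489.822, 'cx': 255.131, 'cy': 189.556, 'cam_to_world': [[-0.025, 0.996, -0.087, 528.865], [-0.999, -0.023, 0.033, 16.695], [0.031, 0.088, 0.996, 1125.752], [0
[... 1097 characters left out ...]
.69 [281. 212.] [625.7  56.7]
scene mat 0.85 [230. 180.] [ 551.9 -122.4]
scene scoop 0.83 [232. 178.] [ 545.3 -117. ]
scene scoop 0.23 [283. 209.] [617.3  58.8]
scene scoop_grip 0.9 [234. 149.] [ 510.2 -117.3]
scene scoop_lip 0.66 [227. 184.] [ 573.5 -123.2]
scene basket 0.72 [180. 155.] [ 495.7 -308.7]
scene basket_mid 0.79 [178. 156.] [ 507.1 -309.8]
scene nugget0 0.56 [299. 199.] [573.3  91.7]
scene nugget0 0.45 [278. 192.] [564.7  29.5]
scene nugget0 0.44 [287. 195.] [571.1  56.7]
scene pot 0.75 [277. 195.] [568.3  26.6]
scene pot 0.74 [190. 202.] [ 666.1 -198.5]
scene jar 0.83 [335. 255.] [721.2 224.2]
scene jar 0.39 [299. 199.] [563.3  90.7]
scene scraper 0.81 [241. 242.] [755.1 -15.5]
```

```bash
python3 - <<'E'
import cv2
a=cv2.imread("pics/top0.png")[110:290,90:440]; cv2.imwrite("pics/topc.png",cv2.resize(a,None,fx=2.28,fy=2.28,interpolation=cv2.INTER_CUBIC))
a=cv2.imread("pics/scene0.png")[110:290,130:390]; cv2.imwrite("pics/scenec.png",cv2.resize(a,None,fx=3,fy=3,interpolation=cv2.INTER_CUBIC))
E
```

```text
(no output)
```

View pics/topc.png

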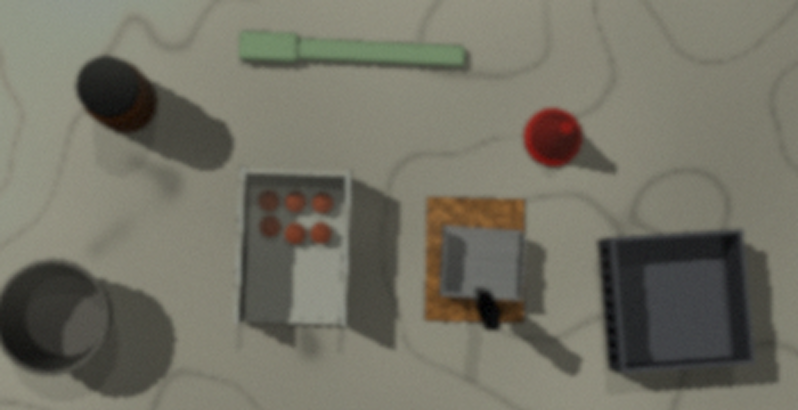

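View pics/scenec.png

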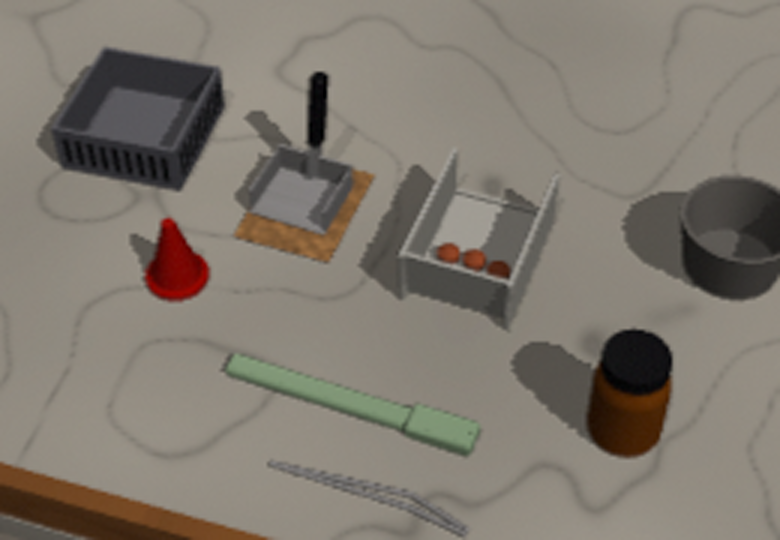

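The scene matches the detections. In the top crop the tray is at about (295,250) with six nuggets at (270-320,200-235). The scoop on its mat is at (480,263), the basket on the right at (675,300), and the cone, scraper, jar and pot stand clear of them. Next I move towards the tray and scoop for a closer look.

```bash
cat >> h.py <<'E'
def Rt(yaw,pitch):
    "tool rotation when the scoop has heading yaw and nose-down pitch (rad); grip along the handle"
    a=np.radians(12)
    return R.from_euler("z",yaw)*R.from_euler("y",pitch)*R.from_matrix(np.array([[-np.cos(a),0,np.sin(a)],[0,1,0],[-np.sin(a),0,-np.cos(a)]]))
def cur():
    s=telemetry.sense(); return np.array(s["eef_pos"]),R.from_euler("xyz",s["tcp_rot"]),s
def plan(p,Rg,p0=None,R0=None):
    if p0 is None: p0,R0,_=cur()
    d=R0.inv().apply(np.array(p)-p0)/200; w=(R0.inv()*Rg).as_rotvec(degrees=True)/45
    print("turn",np.round(w,4).tolist(),"shift",np.round(d,4).tolist(),"rows>=",np.ceil(max(np.linalg.norm(d)*4,np.linalg.norm(w)*45/8.59)))
E
python3 - <<'E'
from h import *
_,R0,_=cur(); print(R0.as_matrix().round(3))
plan([500,60,330],Rt(0,np.radians(-12)))
E
```

```text
[[-0.943  0.333 -0.   ]
 [ 0.333  0.943  0.   ]
 [ 0.     0.    -1.   ]]
turn [-0.0906, -0.5282, -0.4263] shift [-2.2571, -2.009, -0.4936] rows>= 13.0
```

Call:
step_arm([
  [[0, 0, -0.14], [-0.2, -0.17, -0.06], 1],
  [[0, 0, -0.28], [-0.4, -0.34, -0.12], 1],
  [[0, 0, -0.43], [-0.6, -0.51, -0.18], 1],
  [[0, 0, -0.43], [-0.8, -0.68, -0.24], 1],
  [[0, 0, -0.43], [-1.0, -0.85, -0.3], 1],
])

```text
clock: 1.8
eef_pos: [331.4, 376.9, 287.6]
tcp_rot: [3.141, 0.0, 3.14]
contact_force: [0.6, 0.9, 0.7]
opening: 1.003
grasp_force: 0.0
```

```bash
python3 - <<'E'
from h import *
plan([480,60,340],Rt(0,np.radians(12)))
E
```

```text
turn [0.0004, 0.0005, -0.0018] shift [-0.7455, -1.5832, -0.2623] rows>= 8.0
```

Call:
step_arm([
  [[0, 0, 0], [-0.12, -0.22, -0.05], 1],
  [[0, 0, 0], [-0.25, -0.44, -0.1], 1],
  [[0, 0, 0], [-0.38, -0.66, -0.15], 1],
  [[0, 0, 0], [-0.5, -0.88, -0.2], 1],
  [[0, 0, 0], [-0.6, -1.0, -0.25], 1],
])

```text
clock: 2.3
eef_pos: [450.8, 175.7, 337.6]
tcp_rot: [-3.141, 0.0, 3.139]
contact_force: [0.9, 0.3, -0.6]
opening: 1.0
grasp_force: 0.0
```

Call:
step_arm([
  [[0, 0, 0], [-0.06, -0.2, -0.0], 1],
  [[0, 0, 0], [-0.1, -0.4, -0.0], 1],
  [[0, 0, 0], [-0.1, -0.5, -0.0], 1],
  [[0, 0, 0], [-0.1, -0.5, -0.0], 1],
])

```text
clock: 2.7
eef_pos: [470.2, 76.0, 337.1]
tcp_rot: [-3.141, 0.0, 3.136]
contact_force: [0.1, 0.1, -0.4]
opening: 1.002
grasp_force: 0.0
```

```bash
python3 - <<'E'
from h import *
p,_,s=cur();print(p,s["tcp_rot"],s["qpos"])
k=imaging.calibration("wrist")
cv2.imwrite("pics/w1.png",imaging.grab_frame("wrist")[:,:,::-1])
print({a:(np.round(b,3).tolist()) for a,b in k.items()})
Z=dict(tray=0,mat=0,scoop=4,scoop_grip=90,scoop_lip=4,basket=0,nugget0=12)
for n,z in Z.items():
    for m in imaging.mark_of("wrist",n)[:(7 if n=="nugget0" else 2)]:
        print(n,round(m["conf"],2),np.round(m["xy"]),np.round(onz("wrist",m["xy"],z)[:2],1))
E
```

```text
[470.24677101  76.01652873 337.06297442] [-3.14098125e+00  1.54662773e-04  3.13637826e+00] [ 1.57569161e-01  2.30993254e-02  1.80462268e+00 -6.49725289e-04
  1.31381717e+00 -1.40784760e+00]
{'fx': 322.291, 'fy': 322.291, 'cx': 259.368, 'cy': 192.017, 'cam_to_world': [[0.005, -0.964, -0.264, 403.515], [1.0, 0.005, 0.001, 76.869], [0.0, -0.264, 0.964, 479.111], [0.0, 0.0, 0.0, 1.0]]}
tray 0.58 [  7. 171.] [ 501.1 -302.5]
scoop 0.7 [134. 200.] [ 546.3 -113.8]
scoop_grip 0.6 [104. 184.] [ 498.9 -113.7]
scoop_lip 0.64 [129. 218.] [ 575.2 -123.5]
basket 0.91 [  6. 173.] [ 504.5 -304.2]
basket 0.51 [132. 204.] [ 553.9 -118. ]
nugget0 0.7 [237. 226.] [585.9  45. ]
nugget0 0.7 [249. 219.] [574.2  63.7]
nugget0 0.56 [249. 237.] [604.4  63.1]
nugget0 0.54 [235. 242.] [613.   41.5]
nugget0 0.52 [266. 240.] [609.1  90.5]
nugget0 0.52 [271. 223.] [580.8  97.7]
nugget0 0.42 [104. 183.] [ 517.1 -151.9]
```

View pics/w1.png

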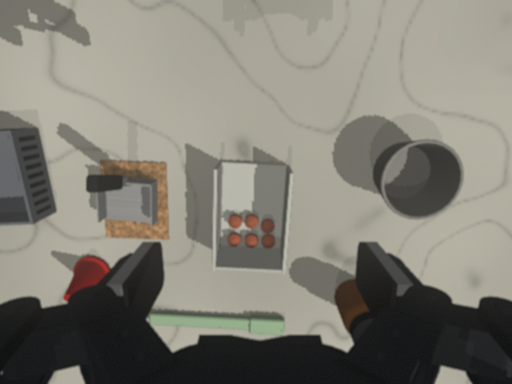

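The wrist view shows the tray at columns 213-292, rows 160-270, with the nuggets at columns 235-268, rows 220-241. The mat and scoop are at columns 103-168, rows 160-240. I'll enlarge it for the corners.

```bash
python3 - <<'E'
from h import *
im=cv2.imread("pics/w1.png")
a=im[150:280,90:300]; cv2.imwrite("pics/w1c.png",cv2.resize(a,None,fx=3.8,fy=3.8,interpolation=cv2.INTER_CUBIC))
# mat: colour segmentation in both rect views
for cam,f in [("wrist","w1"),("top","top0"),("scene","scene0")]:
    b=cv2.cvtColor(cv2.imread(f"pics/{f}.png"),cv2.COLOR_BGR2HSV)
    m=cv2.inRange(b,(8,90,70),(20,220,255))
    n,l,st,c=cv2.connectedComponentsWithStats(cv2.morphologyEx(m,cv2.MORPH_CLOSE,np.ones((3,3))))
    for i in range(1,n):
        if st[i,4]>250:
            ys,xs=np.where(l==i); pts=np.array([onz(cam,(x,y),4)[:2] for x,y in zip(xs,ys)],np.float32)
            rc=cv2.minAreaRect(pts); print(cam,st[i],np.round(rc[0],1),np.round(rc[1],1),round(rc[2],1))
E
```

```text
wrist [ 101  161   67   78 2212] [ 547.2 -111.5] [ 97.1 122.1] 87.4Traceback (most recent call last):
  File "<stdin>", line 11, in <module>
  File "h.py", line 9, in onz
    o,d=ray(cam,xy); return o+d*(z-o[2])/d[2]
        ~~~^^^^^^^^
  File "h.py", line 5, in ray
    c=imaging.calibration(cam); M=np.array(c["cam_to_world"])
ValueError: time passes only in moves, steps and waits
```

View pics/w1c.png

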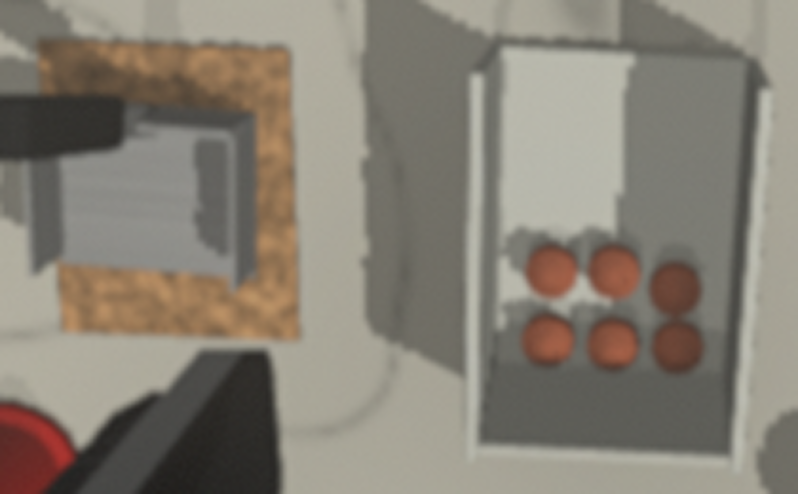

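```bash
cat > calib.py <<'E'
from h import *
import pickle
pickle.dump({c:imaging.calibration(c) for c in("wrist","top","scene")},open("cal.pkl","wb"))
E
python3 calib.py; cat >> h.py <<'E'
import pickle
def many(cam,xy,z,K=None):
    c=K or pickle.load(open("cal.pkl","rb"))[cam]; M=np.array(c["cam_to_world"]); xy=np.atleast_2d(xy).astype(float)
    d=np.c_[(xy[:,0]-c["cx"])/c["fx"],-(xy[:,1]-c["cy"])/c["fy"],-np.ones(len(xy))]@M[:3,:3].T
    return (M[:3,3]+d*((z-M[2,3])/d[:,2])[:,None])[:,:2]
E
python3 - <<'E'
from h import *
def crop(p): return (np.array(p)+.5)/3.8+[90,150]-.5
def show(n,pts,z): print(n,many("wrist",crop(pts),z).round(1).tolist())
show("mat",[(40,40),(291,47),(299,338),(62,330)],4)
show("floorend",[(492,366),(733,376)],4)
show("near",[(500,45),(745,57)],8)
show("rimL",[(475,75),(474,455)],62)
show("rimR",[(765,90),(738,462)],62)
show("rimEnd",[(480,447),(737,459)],62)
show("nug",[(551,270),(613,271),(675,289),(548,339),(613,343),(678,346)],14)
show("scooptopfront",[(40,272),(243,288)],32)
show("scoopfloorfront",[(62,262),(230,275)],6)
show("scoopbackR",[(248,115)],36)
for cam,f in [("top","top0"),("scene","scene0")]:
    b=cv2.cvtColor(cv2.imread(f"pics/{f}.png"),cv2.COLOR_BGR2HSV)
    m=cv2.inRange(b,(8,90,70),(20,220,255))
    n,l,st,c=cv2.connectedComponentsWithStats(cv2.morphologyEx(m,cv2.MORPH_CLOSE,np.ones((3,3))))
    for i in range(1,n):
        if st[i,4]>250:
            ys,xs=np.where(l==i); pts=many(cam,np.c_[xs,ys],4).astype(np.float32)
            rc=cv2.minAreaRect(pts); print(cam,st[i],np.round(rc[0],1),np.round(rc[1],1),round(rc[2],1))
def t0(p): return (np.array(p)+.5)/2.28+[90,110]-.5
print("top basket rim",many("top",t0([(600,240),(742,232),(751,359),(613,370)]),55).round(1).tolist())
print("top rims",many("top",t0([(245,173),(350,173)]),62).round(1).tolist(), many("top",t0([(242,322),(346,325)]),62).round(1).tolist())
E
```

```text
mat [[484.3, -157.0], [487.1, -58.9], [610.3, -65.1], [606.6, -163.8]]
floorend [[623.1, 15.3], [627.8, 117.0]]
near [[485.7, 23.5], [490.4, 118.8]]
rimL [[486.7, 20.9], [632.8, 15.1]]
rimR [[492.1, 121.5], [635.8, 114.9]]
rimEnd [[629.4, 17.5], [634.6, 114.5]]
nug [[576.4, 41.9], [576.8, 66.9], [584.6, 91.9], [606.4, 40.0], [608.2, 66.6], [609.6, 93.3]]
scooptopfront [[570.3, -154.9], [577.0, -76.8]]
scoopfloorfront [[575.7, -159.0], [581.4, -90.7]]
scoopbackR [[507.0, -67.5]]
top [   0   43  512   15 4107] [958.  -40.9] [  20.9 1208. ] 0.0
top [276 196  44  55 960] [ 547.5 -116.4] [ 97.4 123.8] 87.0
scene [    0     0   115   175 12824] [  123.1 -1010.7] [1259.5  420.5] 38.6
scene [208 167  47  30 411] [ 545.3 -119.2] [ 98.4 124.6] 87.5
scene [   0  228  512  153 4099] [913.9 -10.9] [  20.8 1285.7] 0.0
top basket rim [[561.8, -232.7], [566.2, -371.6], [444.3, -373.6], [437.6, -239.9]]
top rims [[633.7, 106.9], [631.5, 6.8]] [[492.7, 111.9], [487.3, 14.0]]
```

```bash
python3 - <<'E'
from h import *
k=pickle.load(open("cal.pkl","rb"))["wrist"];print(np.round(k["cam_to_world"],4).tolist()); print(cur()[0],cur()[2]["tcp_rot"])
cv2.imwrite("pics/w2.png",imaging.grab_frame("wrist")[:,:,::-1])
b=cv2.cvtColor(cv2.imread("pics/w2.png"),cv2.COLOR_BGR2HSV)
m=cv2.inRange(b,(8,90,70),(20,220,255))
n,l,st,c=cv2.connectedComponentsWithStats(cv2.morphologyEx(m,cv2.MORPH_CLOSE,np.ones((3,3))))
for i in range(1,n):
    if st[i,4]>250:
        ys,xs=np.where(l==i); pts=many("wrist",np.c_[xs,ys],4).astype(np.float32)
        rc=cv2.minAreaRect(pts); print(st[i],np.round(rc[0],1),np.round(rc[1],1),round(rc[2],1))
a,b=[cv2.imread(f"pics/{f}.png",0)[150:280,90:300].astype(np.float32) for f in("w1","w2")]
print("shift w1->w2",cv2.phaseCorrelate(a,b))
E
```

```text
[[0.0005, -0.9644, -0.2643, 403.4021], [1.0, 0.0007, -0.0006, 79.5436], [0.0007, -0.2643, 0.9644, 479.0152], [0.0, 0.0, 0.0, 1.0]]
[470.0894674   79.0891959  336.96004384] [ 3.14150137e+00 -4.67098529e-05  3.14085124e+00]
[  98  161   68   78 2222] [ 547.  -115.3] [ 97.3 122. ] 87.4
[259 220  13  28 251] [601.9  88.8] [46.3 18. ] 3.3
shift w1->w2 ((-0.8991653623743474, 0.7990991834051471), 0.5998704215626658)
```

```bash
python3 - <<'E'
from h import *
Rg=Rt(np.radians(-5),0); z=Rg.as_matrix()[:,2]
plan(np.array([497,-113,90])-110*z,Rg)
E
```

```text
turn [0.0116, -0.2666, 0.1096] shift [-0.0215, -0.95, 0.6968] rows>= 5.0
```

Call:
step_arm([
  [[0, -0.05, 0.02], [0, -0.2, 0.1], 1],
  [[0, -0.1, 0.05], [-0.01, -0.4, 0.3], 1],
  [[0.01, -0.15, 0.08], [-0.02, -0.6, 0.45], 1],
  [[0.012, -0.22, 0.11], [-0.02, -0.8, 0.6], 1],
  [[0.012, -0.267, 0.11], [-0.022, -0.95, 0.697], 1],
  [[0.012, -0.267, 0.11], [-0.022, -0.95, 0.697], 1],
  [[0.012, -0.267, 0.11], [-0.022, -0.95, 0.697], 1],
])

```text
clock: 3.85
eef_pos: [473.8, -112.0, 197.3]
tcp_rot: [3.141, 0.209, 3.051]
contact_force: [0.2, -0.3, 0.3]
opening: 0.995
grasp_force: 0.0
```

```bash
python3 - <<'E'
from h import *
p,q,s=cur();print(p,s["tcp_rot"],s["qpos"].round(3))
k=imaging.calibration("wrist"); pickle.dump({"wrist":k},open("cal3.pkl","wb"))
im=imaging.grab_frame("wrist")[:,:,::-1]
cv2.imwrite("pics/w3.png",im)
cv2.imwrite("pics/w3c.png",cv2.resize(im[60:330,100:420],None,fx=2.2,fy=2.2,interpolation=cv2.INTER_CUBIC))
for n,z in dict(scoop=4,scoop_grip=90,scoop_lip=4,mat=0).items():
    for m in imaging.mark_of("wrist",n)[:1]: print(n,round(m["conf"],2),np.round(m["xy"]),many("wrist",m["xy"],z,k).round(1))
for n in("scoop_grip",):
    print(imaging.recognise("wrist",n)[:1])
E
```

```text
[ 473.83445138 -112.005958    197.34457213] [3.14136835 0.20853124 3.05073398] [-0.26   0.075  2.098  0.051  0.764 -1.773]
scoop 0.86 [256. 197.] [[ 548.9 -121.7]]
scoop_grip 0.67 [255. 192.] [[ 498.9 -117.1]]
scoop_lip 0.7 [258. 219.] [[ 578.2 -122.3]]
[{'extent': [212.1, 167.9, 82.7, 64.8], 'conf': 0.85}]
```

View pics/w3c.png

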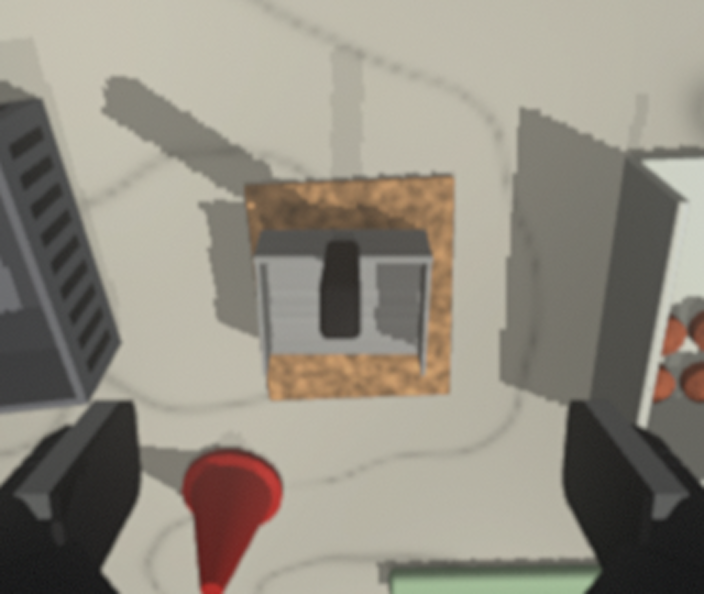

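```bash
cat >> h.py <<'E'
from scipy.optimize import least_squares
def projK(K,P):
    M=np.array(K["cam_to_world"]); q=(np.array(P)-M[:3,3])@M[:3,:3]
    return np.c_[K["cx"]+K["fx"]*q[:,0]/-q[:,2],K["cy"]-K["fy"]*q[:,1]/-q[:,2]]
def fit(K,obj,px,x0,z):
    f=lambda v:(projK(K,R.from_euler("z",v[2]).apply(obj)+[v[0],v[1],z])-px).ravel()
    s=least_squares(f,x0); print("fit",s.x[:2].round(1),"yaw",np.degrees(s.x[2]).round(2),"res",s.fun.round(1).tolist()); return s.x
E
python3 - <<'E'
from h import *
K=pickle.load(open("cal3.pkl","rb"))["wrist"]
c=lambda p:(np.array(p)+.5)/2.2+[100,60]-.5
fit(K,[(-35,40,32),(-35,-40,32),(35,38,2),(35,-38,2)],c([(432,261),(255,261),(420,354),(272,354)]),[544,-118,-.08],4)
fit(K,[(-62.5,-50,4),(-62.5,50,4),(62.5,50,4),(62.5,-50,4)],c([(245,185),(454,175),(449,393),(272,399)]),[547,-117,-.05],0)
v=fit(K,[(-35,40,32),(-35,-40,32)],c([(432,261),(255,261)]),[544,-118,-.08],4)
# grip top end check
P=R.from_euler("z",v[2]).apply([(-31-120*.208,0,10+120*.978),(-31-45*.208,0,10+45*.978)])+[v[0],v[1],4]
print((projK(K,P)-[100,60])*2.2)
E
```

```text
fit [ 545.3 -121. ] yaw -4.91 res [0.9, -1.0, -0.5, -0.6, -1.1, 0.9, 0.7, 1.2]
fit [ 546.6 -115.9] yaw -2.47 res [-1.1, -0.5, 1.1, -0.5, 1.2, 0.6, -1.2, 1.2]
fit [ 546.2 -121.4] yaw -5.21 res [0.6, 0.0, -0.6, 0.0]
[[339.89620185 328.10273549]
 [342.38021129 271.1020258 ]]
```

```bash
python3 - <<'E'
from h import *
Rg=Rt(np.radians(-5),0); z=Rg.as_matrix()[:,2]
print(z); plan(np.array([498.5,-116.9,90.3])+19*z,Rg)
E
```

```text
[ 0.20712052 -0.0181207  -0.9781476 ]
turn [-0.0005, 0.0022, 0.0004] shift [-0.0038, -0.0195, 0.6486] rows>= 3.0
```

Call:
step_arm([
  [[0, 0, 0], [-0.004, -0.02, 0.15], 1],
  [[0, 0, 0], [-0.004, -0.02, 0.35], 1],
  [[0, 0, 0], [-0.004, -0.02, 0.55], 1],
  [[0, 0, 0], [-0.004, -0.02, 0.648], 0.6],
  [[0, 0, 0], [-0.004, -0.02, 0.648], 0.3],
  [[0, 0, 0], [-0.004, -0.02, 0.648], -1],
  [[0, 0, 0], [-0.004, -0.02, 0.648], -1],
  [[0, 0, 0], [-0.004, -0.02, 0.648], -1],
], squeeze=100)

```text
clock: 4.95
eef_pos: [502.4, -118.4, 72.6]
tcp_rot: [-3.141, 0.212, 3.053]
contact_force: [-11.6, -4.1, 33.7]
opening: 0.152
grasp_force: 84.5
```

Call:
step_arm([
  [[0, 0, 0], [0, 0, 0], -1],
  [[0, 0, 0], [0, 0, 0], -1],
])

```text
clock: 5.15
eef_pos: [502.4, -118.5, 72.7]
tcp_rot: [-3.141, 0.213, 3.053]
contact_force: [-1.8, 1.0, 6.3]
opening: 0.152
grasp_force: 97.5
```

```bash
python3 - <<'E'
from h import *
K=dict(pickle.load(open("cal.pkl","rb"))["wrist"]); K["cam_to_world"]=np.array([[0.005,-0.964,-0.264,403.515],[1,0.005,0.001,76.869],[0,-0.264,0.964,479.111],[0,0,0,1]])
c=lambda p:(np.array(p)+.5)/3.8+[90,150]-.5
e=58*np.tan(np.radians(8))
# wall rim outer corners at end (z62) , inner floor-end corners(z4), outer near rim corners
fit(K,[(0,-48,4),(0,48,4),(-130,-48,6),(-130,48,6),(e,-50.5,62),(e,50.5,62)],c([(490,366),(733,376),(500,48),(745,58),(474,452),(740,464)]),[625,60,-.05],0)
KT=pickle.load(open("cal.pkl","rb"))["top"]
t0=lambda p:(np.array(p)+.5)/2.28+[90,110]-.5
fit(KT,[(e,50.5,62),(e,-50.5,62),(-132,50.5,62),(-132,-50.5,62)],t0([(245,173),(350,173),(241,320),(347,323)]),[625,60,-.05],0)
fit(KT,[(65,65,55),(65,-65,55),(-65,-65,55),(-65,65,55)],t0([(600,240),(742,232),(751,359),(613,370)]),[500,-305,0],0)
KS=pickle.load(open("cal.pkl","rb"))["scene"]
s=lambda p:(np.array(p)+.5)/3+[130,110]-.5
fit(KS,[(-65,65,55),(-65,-65,55),(65,65,55),(65,-65,55)],s([(219,70),(105,48),(180,155),(58,133)]),[500,-305,0],0)
fit(KS,[(e,-50.5,62),(e,50.5,62),(-132,-50.5,62),(-132,50.5,62)],s([(403,252),(514,283),(456,150),(559,177)]),[625,60,-.05],0)
# scoop in top/scene for bias: nets gave ~; tool->scoop offset
T0=R.from_euler("zy",[-5,0],degrees=True); p,q,_=cur()
Gp=T0.inv().apply(p-[545.5,-121,4]); Gq=T0.inv()*q; print(Gp.round(2),(Rt(0,0).inv()*Gq).as_rotvec(degrees=True).round(2))
pickle.dump((Gp,Gq.as_quat()),open("g.pkl","wb"))
E
cat >> h.py <<'E'
def scoop(x,y,z,yaw,pitch):
    "TCP pose for the scoop's origin at x,y,z; degrees; pitch nose-down"
    Gp,Gq=pickle.load(open("g.pkl","rb")); S=R.from_euler("zy",[0,0],degrees=True); S=R.from_euler("z",yaw,degrees=True)*R.from_euler("y",pitch,degrees=True)
    return S.apply(Gp)+[x,y,z],S*R.from_quat(Gq)
def lip(x,y,z,yaw,pitch):
    "the same, for the lip at x,y,z"
    S=R.from_euler("z",yaw,degrees=True)*R.from_euler("y",pitch,degrees=True)
    return scoop(*(np.array([x,y,z])-S.apply([35,0,0])),yaw,pitch)
def tray(u,v,T=(625.,61.,-2.7)):
    a=np.radians(T[2]); return T[0]+u*np.cos(a)-v*np.sin(a),T[1]+u*np.sin(a)+v*np.cos(a)
E
```

```text
fit [623.2  61.7] yaw -2.63 res [2.0, -1.1, -2.0, -1.5, 0.0, 2.7, 0.0, 2.7, -0.2, -1.5, 0.1, -2.0]
fit [624.1  57.3] yaw -2.37 res [-0.2, -0.3, 0.2, 0.6, -0.2, 0.1, 0.3, -0.5]
fit [ 502.5 -304.4] yaw 2.19 res [1.9, -1.5, -2.2, -1.6, -0.7, 2.0, 1.0, 1.1]
fit [ 501.4 -308.1] yaw 3.84 res [1.2, -0.5, -0.2, 0.8, -0.0, -0.4, -0.9, 0.0]
fit [621.8  59.4] yaw -3.59 res [0.5, 0.1, -0.5, -0.2, 0.2, 0.2, -0.2, -0.1]
[-43.18  -1.23  68.71] [ 0.06 -0.18  0.08]
```

```bash
sed -i 's/T=(625.,61.,-2.7)/T=(623.5,60.,-2.7)/' h.py; python3 - <<'E'
from h import *
p0,R0,_=cur()
plan(*scoop(545.5,-121,120,-5,0))
A=scoop(545.5,-121,120,-5,0)
for h,pt in((85,8),(12,10)):
    B=lip(*tray(-68,0),h,-2.7,pt); plan(*B,*A); A=B
E
```

```text
turn [-0.0, -0.0, 0.0] shift [-0.1224, -0.0004, -0.5669] rows>= 3.0
turn [-0.007, 0.1777, -0.0508] shift [0.177, 0.9081, 0.0879] rows>= 4.0
turn [0.0001, 0.0444, -0.0] shift [0.0118, 0.0004, 0.3535] rows>= 2.0
```

Call:
step_arm([
  [[0, 0, 0], [-0.02, 0, -0.1], -1],
  [[0, 0, 0], [-0.06, 0, -0.3], -1],
  [[0, 0, 0], [-0.1, 0, -0.45], -1],
  [[0, 0, 0], [-0.122, 0, -0.567], -1],
  [[0, 0, 0], [-0.122, 0, -0.567], -1],
])

```text
clock: 5.65
eef_pos: [503.6, -118.8, 191.1]
tcp_rot: [-3.14, 0.217, 3.053]
contact_force: [1.1, -0.7, -3.5]
opening: 0.153
grasp_force: 98.2
```

Call:
step_arm([
  [[0, 0.03, 0], [0.02, 0.15, 0.0], -1],
  [[0, 0.06, -0.01], [0.05, 0.35, 0.02], -1],
  [[0, 0.1, -0.03], [0.1, 0.55, 0.04], -1],
  [[-0.005, 0.15, -0.05], [0.14, 0.75, 0.06], -1],
  [[-0.007, 0.178, -0.05], [0.177, 0.91, 0.088], -1],
  [[-0.007, 0.178, -0.05], [0.177, 0.91, 0.088], -1],
  [[-0.007, 0.178, -0.05], [0.177, 0.91, 0.088], -1],
])

```text
clock: 6.35
eef_pos: [486.1, 66.2, 161.2]
tcp_rot: [-3.141, 0.068, 3.094]
contact_force: [-0.1, 0.3, -2.0]
opening: 0.148
grasp_force: 99.2
```

```bash
python3 - <<'E'
from h import *
p,q,s=cur();print(p,s["tcp_rot"],s["contact_force"].round(1),s["opening"])
plan(*lip(*tray(-68,0),12,-2.7,10))
im=imaging.grab_frame("wrist")[:,:,::-1]; cv2.imwrite("pics/w4.png",cv2.resize(im[60:384,80:430],None,fx=1.8,fy=1.8,interpolation=cv2.INTER_CUBIC))
E
```

```text
[486.09391423  66.23178328 161.23832131] [-3.14071678  0.06831729  3.09445664] [-0.1  0.3 -2. ] 0.1480392964978376
turn [0.0003, 0.0384, 0.0018] shift [0.0008, -0.0046, 0.3407] rows>= 2.0
```

View pics/w4.png

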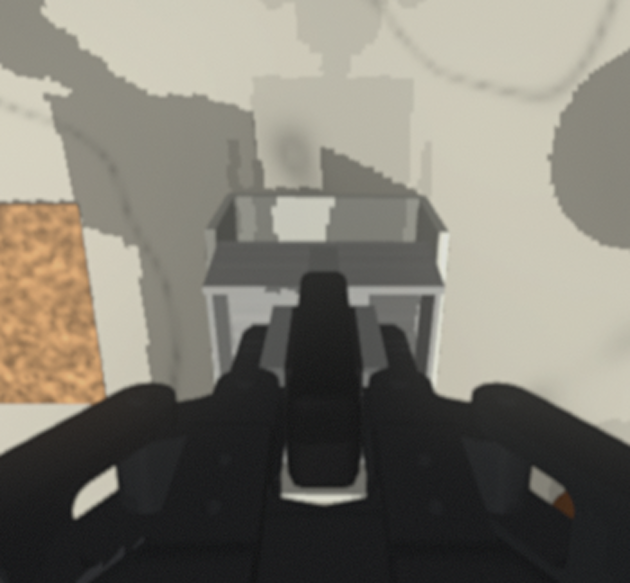

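The view shows the scoop's back wall at columns 204-443 and the tray rims at columns 208-447, so the tray is about 2 mm further to +y than I assumed. I'll correct for that and go down.

```bash
sed -i 's/T=(623.5,60.,-2.7)/T=(623.5,61.8,-2.7)/' h.py; python3 - <<'E'
from h import *
plan(*lip(*tray(-68,0),9,-2.7,10))
E
```

```text
turn [0.0002, 0.0393, 0.0003] shift [0.004, 0.0076, 0.3573] rows>= 2.0
```

Call:
step_arm([
  [[0, 0.02, 0], [0.004, 0.008, 0.08], -1],
  [[0, 0.039, 0], [0.004, 0.008, 0.18], -1],
  [[0, 0.039, 0], [0.004, 0.008, 0.28], -1],
  [[0, 0.039, 0], [0.004, 0.008, 0.357], -1],
  [[0, 0.039, 0], [0.004, 0.008, 0.357], -1],
], squeeze=110)

```text
clock: 6.9
eef_pos: [489.8, 65.8, 89.3]
tcp_rot: [-3.14, 0.036, 3.091]
contact_force: [0.4, 0.7, -3.0]
opening: 0.148
grasp_force: 107.1
```

```bash
python3 - <<'E'
from h import *
p,q,s=cur();print(p,s["tcp_rot"],s["contact_force"].round(1),s["opening"])
plan(*lip(*tray(-68,0),4,-2.7,10))
A=lip(*tray(-68,0),3.5,-2.7,10)
B=lip(*tray(-45,0),3.5,-2.7,3);plan(*B,*A)
C=lip(*tray(-20,0),3.5,-2.7,2);plan(*C,*A)
C=lip(*tray(-2,0),3.5,-2.7,2);plan(*C,*A)
E
```

```text
[489.81184548  65.75713354  89.30001751] [-3.14043904  0.03604989  3.09075635] [ 0.4  0.7 -3. ] 0.14752239032471448
turn [-0.0003, -0.0027, -0.0029] shift [-0.0026, 0.0056, 0.0204] rows>= 1.0
turn [-0.0002, -0.1556, 0.0002] shift [-0.0662, 0.0001, 0.0452] rows>= 1.0
turn [-0.0003, -0.1778, 0.0002] shift [-0.1846, 0.0003, 0.0563] rows>= 1.0
turn [-0.0003, -0.1778, 0.0002] shift [-0.2746, 0.0005, 0.0597] rows>= 2.0
```

Call:
step_arm([
  [[0, 0, 0], [0, 0.005, 0.01], -1],
  [[0, 0, 0], [0, 0.005, 0.02], -1],
  [[0, 0, 0], [0, 0.005, 0.022], -1],
])

```text
clock: 7.2
eef_pos: [492.0, 68.0, 87.3]
tcp_rot: [-3.141, 0.041, 3.092]
contact_force: [0.2, -0.1, -2.8]
opening: 0.15
grasp_force: 107.1
```

```bash
python3 - <<'E'
from h import *
for i in range(2):
    p,q,s=cur();print(p,s["tcp_rot"],s["contact_force"].round(1))
plan(*lip(*tray(-66,0),3,-2.7,10))
plan(*lip(*tray(-50,0),3,-2.7,5))
plan(*lip(*tray(-35,0),3,-2.7,3))
E
```

```text
[491.9506147   68.02149469  87.28295416] [-3.14145112  0.04059171  3.09206716] [ 0.2 -0.1 -2.8]
[491.9506147   68.02149469  87.28295416] [-3.14145112  0.04059171  3.09206716] [ 0.2 -0.1 -2.8]
turn [0.0011, 0.0031, -0.0012] shift [-0.0026, -0.0062, 0.0153] rows>= 1.0
turn [0.0008, -0.108, -0.0012] shift [-0.0471, -0.0061, 0.0471] rows>= 1.0
turn [0.0008, -0.1524, -0.0011] shift [-0.1087, -0.006, 0.0624] rows>= 1.0
```

Call:
step_arm([
  [[0, 0, 0], [0, 0, 0.01], -1],
  [[0, 0, 0], [0, 0, 0.015], -1],
  [[0, 0, 0], [0, 0, 0.015], -1],
])

```text
clock: 7.5
eef_pos: [491.8, 68.2, 84.6]
tcp_rot: [-3.141, 0.04, 3.093]
contact_force: [-4.5, 0.6, 8.8]
opening: 0.15
grasp_force: 109.1
```

Call:
step_arm([
  [[0, -0.04, 0], [-0.012, -0.002, 0.012], -1],
  [[0, -0.08, 0], [-0.028, -0.005, 0.023], -1],
  [[0, -0.11, 0], [-0.045, -0.006, 0.032], -1],
  [[0, -0.125, 0], [-0.065, -0.006, 0.038], -1],
  [[0, -0.14, 0], [-0.085, -0.006, 0.043], -1],
  [[0, -0.155, 0], [-0.106, -0.006, 0.047], -1],
  [[0, -0.155, 0], [-0.106, -0.006, 0.047], -1],
])

```text
clock: 8.2
eef_pos: [513.8, 66.1, 76.0]
tcp_rot: [-3.142, 0.163, 3.093]
contact_force: [-2.9, 0.3, 6.4]
opening: 0.149
grasp_force: 108.6
```

```bash
python3 - <<'E'
from h import *
p,q,s=cur();print(p,s["tcp_rot"],s["contact_force"].round(1))
A=(p,q)
for u in(-35,-20,-10,0):plan(*lip(*tray(u,0),3.5,-2.7,3),*A)
im=imaging.grab_frame("scene")[:,:,::-1]; cv2.imwrite("pics/s5.png",cv2.resize(im[120:240,210:350],None,fx=4,fy=4,interpolation=cv2.INTER_CUBIC))
E
```

```text
[513.78513206  66.08917546  76.04439853] [-3.14151984  0.16312909  3.0926477 ] [-2.9  0.3  6.4]
turn [0.0009, 0.0036, -0.0005] shift [-0.0017, -0.0017, -0.0005] rows>= 1.0
turn [0.0009, 0.0036, -0.0005] shift [-0.0757, -0.0016, 0.0116] rows>= 1.0
turn [0.0009, 0.0036, -0.0005] shift [-0.125, -0.0015, 0.0198] rows>= 1.0
turn [0.0009, 0.0036, -0.0005] shift [-0.1744, -0.0014, 0.0279] rows>= 1.0
```

View pics/s5.png

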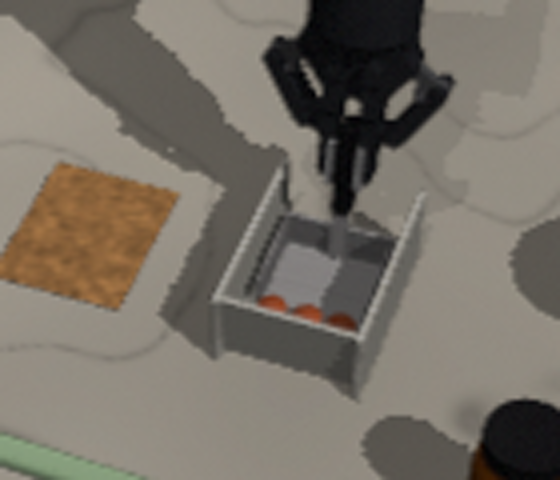

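The scoop sits centred between the tray walls, and the nuggets have gathered at the end wall around (275-345,300-320). I'll push on.

Call:
step_arm([
  [[0, 0, 0], [-0.02, 0, 0.003], -1],
  [[0, 0, 0], [-0.04, 0, 0.006], -1],
  [[0, 0, 0], [-0.06, 0, 0.009], -1],
  [[0, 0, 0], [-0.08, -0.001, 0.012], -1],
  [[0, 0, 0], [-0.1, -0.001, 0.015], -1],
  [[0, 0, 0], [-0.12, -0.001, 0.019], -1],
  [[0, 0, 0], [-0.12, -0.001, 0.019], -1],
])

```text
clock: 8.95
eef_pos: [538.1, 64.6, 76.1]
tcp_rot: [-3.141, 0.162, 3.093]
contact_force: [-2.1, -0.2, 4.2]
opening: 0.149
grasp_force: 108.6
```

Call:
step_arm([
  [[0, 0, 0], [-0.015, 0, 0.002], -1],
  [[0, 0, 0], [-0.03, 0, 0.004], -1],
  [[0, 0, 0], [-0.042, 0, 0.006], -1],
  [[0, 0, 0], [-0.052, 0, 0.008], -1],
  [[0, 0, 0], [-0.052, 0, 0.008], -1],
])

```text
clock: 9.45
eef_pos: [548.3, 64.1, 76.2]
tcp_rot: [-3.141, 0.162, 3.093]
contact_force: [-3.5, -0.0, 6.9]
opening: 0.151
grasp_force: 108.9
```

```bash
python3 - <<'E'
from h import *
p,q,s=cur();print(p,s["tcp_rot"],s["contact_force"].round(1))
plan(*lip(*tray(0,0),3.5,-2.7,3))
im=imaging.grab_frame("top")[:,:,::-1]; cv2.imwrite("pics/t6.png",cv2.resize(im[150:260,150:290],None,fx=4,fy=4,interpolation=cv2.INTER_CUBIC))
for m in imaging.mark_of("top","nugget0")[:7]: print(round(m["conf"],2),np.round(m["xy"],1),many("top",m["xy"],14).round(1))
E
```

```text
[548.27086369  64.14390394  76.19341908] [-3.14140054  0.1620794   3.09259959] [-3.5 -0.   6.9]
turn [0.0007, 0.0023, -0.0005] shift [-0.0038, -0.0001, 0.0006] rows>= 1.0
0.63 [208.1 201.6] [[601.5  86.9]]
0.59 [218.5 204.1] [[595.2  63.4]]
0.58 [228.2 194. ] [[617.7  41. ]]
0.55 [221.2 196. ] [[613.5  57. ]]
0.37 [210.5 199. ] [[607.2  81.3]]
```

View pics/t6.png

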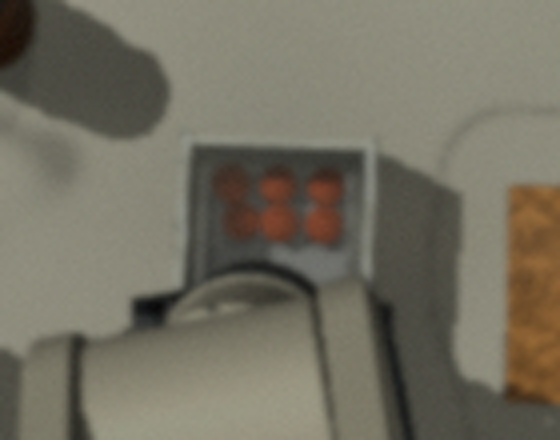

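Both nugget rows, at crop rows 185 and 222, now lie between the pan's side walls in front of the end wall. I'll push to wall contact.

Call:
step_arm([
  [[0, 0, 0], [-0.012, 0, 0.002], -1],
  [[0, 0, 0], [-0.02, 0, 0.003], -1],
  [[0, 0, 0], [-0.025, 0, 0.004], -1],
  [[0, 0, 0], [-0.025, 0, 0.004], -1],
])

```text
clock: 9.95
eef_pos: [550.5, 64.0, 76.4]
tcp_rot: [-3.141, 0.157, 3.092]
contact_force: [-19.9, 2.4, 26.2]
opening: 0.155
grasp_force: 112.1
```

```bash
python3 - <<'E'
from h import *
A=lip(*tray(1.5,0),3,-2.7,3)
for p in(-1,-5,-9,-13,-17,-21,-25):
    z=5.5+70*np.sin(np.radians(max(0,-p))); u=(z-4)*np.tan(np.radians(8))
    plan(*lip(*tray(u,0),z,-2.7,p),*A)
E
```

```text
turn [-0.0001, -0.0889, 0.0001] shift [0.031, -0.0, 0.0034] rows>= 1.0
turn [-0.0003, -0.1778, 0.0002] shift [0.0505, -0.0001, 0.0044] rows>= 1.0
turn [-0.0004, -0.2667, 0.0003] shift [0.0682, -0.0001, 0.0073] rows>= 2.0
turn [-0.0005, -0.3556, 0.0004] shift [0.0842, -0.0001, 0.0122] rows>= 2.0
turn [-0.0006, -0.4444, 0.0005] shift [0.0982, -0.0001, 0.019] rows>= 3.0
turn [-0.0008, -0.5333, 0.0006] shift [0.1103, -0.0001, 0.0277] rows>= 3.0
turn [-0.0009, -0.6222, 0.0007] shift [0.1204, -0.0001, 0.0382] rows>= 4.0
```

Call:
step_arm([
  [[0, -0.045, 0], [0.014, 0, 0.002], -1],
  [[0, -0.089, 0], [0.031, 0, 0.003], -1],
  [[0, -0.178, 0], [0.05, 0, 0.004], -1],
  [[0, -0.267, 0], [0.068, 0, 0.007], -1],
  [[0, -0.356, 0], [0.084, 0, 0.012], -1],
  [[0, -0.444, 0], [0.098, 0, 0.019], -1],
  [[0, -0.533, 0], [0.11, 0, 0.028], -1],
  [[0, -0.622, 0], [0.12, 0, 0.038], -1],
])

```text
clock: 10.75
eef_pos: [537.9, 61.5, 95.5]
tcp_rot: [-3.129, 0.527, 3.093]
contact_force: [-5.9, -2.5, -5.7]
opening: 0.149
grasp_force: 108.5
```

```bash
python3 - <<'E'
from h import *
p,q,s=cur();print(p,s["tcp_rot"],s["contact_force"].round(1))
im=imaging.grab_frame("top")[:,:,::-1]; cv2.imwrite("pics/t7.png",cv2.resize(im[150:260,150:290],None,fx=4,fy=4,interpolation=cv2.INTER_CUBIC))
for m in imaging.mark_of("top","nugget0")[:7]: print(round(m["conf"],2),np.round(m["xy"],1),many("top",m["xy"],14).round(1))
A=(p,q)
for u,z in((4.2,35),(8,70),(-5,95),(-40,125)): plan(*lip(*tray(u,0),z,-2.7,-25),*A)
E
```

```text
[537.9224987   61.4555475   95.48850423] [-3.12890922  0.52706761  3.09258551] [-5.9 -2.5 -5.7]
0.64 [228.4 193.1] [[619.7  40.5]]
0.62 [222.  193.1] [[620.1  55. ]]
0.61 [228.1 203.2] [[596.8  41.6]]
0.58 [218.5 203.2] [[597.3  63.4]]
0.52 [211.  192.3] [[622.5  79.9]]
0.44 [210.4 201.7] [[601.1  81.7]]
turn [-0.0162, -0.1552, 0.0009] shift [0.1228, 0.017, 0.1091] rows>= 1.0
turn [-0.0162, -0.1552, 0.0009] shift [0.0184, 0.0153, -0.0325] rows>= 1.0
turn [-0.0162, -0.1552, 0.0009] shift [0.0117, 0.0134, -0.1733] rows>= 1.0
turn [-0.0162, -0.1552, 0.0009] shift [0.0875, 0.0103, -0.3909] rows>= 2.0
```

View pics/t7.png

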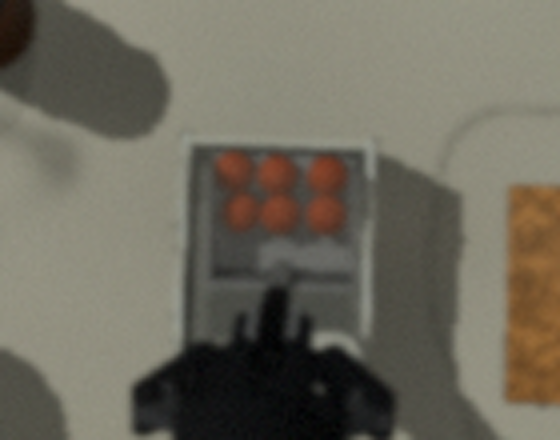

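```bash
python3 - <<'E'
from h import *
p,q,s=cur();print(p,s["tcp_rot"],s["qpos"].round(3),s["contact_force"].round(1))
def scoop_now(p,q):
    Gp,Gq=pickle.load(open("g.pkl","rb")); S=q*R.from_quat(Gq).inv(); o=p-S.apply(Gp); return o.round(1),(o+S.apply([35,0,0])).round(1),S.as_euler("ZYX",degrees=True).round(1)
print(scoop_now(p,q))
K=pickle.load(open("cal.pkl","rb"))["top"]
for z in(35,50,60): print(z,many("top",[(222,193.1),(218.5,203.2),(218.5,187.5)],z,K).round(1).tolist())
print(projK(K,[scoop_now(p,q)[1]]))
E
```

```text
[537.85135581  62.09540651  97.12777701] [-3.13024051  0.52996556  3.09357346] [ 0.197  0.276  2.295 -1.18   0.145 -0.182] [-18.8   1.4   7.2]
(array([600.3,  59.6,  45.3]), array([633.5,  58. ,  56.2]), array([ -2.8, -18.2,  -0.6]))
35 [[618.4, 54.3], [596.0, 62.5], [631.1, 61.8]]
50 [[617.1, 53.8], [595.1, 61.9], [629.7, 61.2]]
60 [[616.3, 53.4], [594.4, 61.5], [628.7, 60.8]]
[[219.82057776 185.46250091]]
```

```bash
cat >> h.py <<'E'
def scoop_now(p,q):
    Gp,Gq=pickle.load(open("g.pkl","rb")); S=q*R.from_quat(Gq).inv(); o=p-S.apply(Gp); return o.round(1),(o+S.apply([35,0,0])).round(1),S.as_euler("ZYX",degrees=True).round(1)
E
python3 - <<'E'
from h import *
plan(*lip(632.5,59,72,-2.7,-15))
plan(*lip(630,60,85,-2.7,-14))
plan(*lip(615,60,130,-2.7,-14))
E
```

```text
turn [-0.0136, 0.0707, 0.0004] shift [-0.0591, -0.0003, -0.0871] rows>= 1.0
turn [-0.0136, 0.0929, 0.0002] shift [-0.0886, 0.0033, -0.1546] rows>= 1.0
turn [-0.0136, 0.0929, 0.0002] shift [-0.1377, -0.0029, -0.3865] rows>= 2.0
```

Call:
step_arm([
  [[-0.003, 0.018, 0], [-0.012, 0, -0.022], -1],
  [[-0.007, 0.036, 0], [-0.03, 0, -0.044], -1],
  [[-0.014, 0.07, 0], [-0.059, 0, -0.087], -1],
  [[-0.014, 0.093, 0], [-0.088, 0.003, -0.155], -1],
  [[-0.014, 0.093, 0], [-0.1, 0, -0.24], -1],
  [[-0.014, 0.093, 0], [-0.12, 0, -0.32], -1],
  [[-0.014, 0.093, 0], [-0.138, -0.003, -0.387], -1],
  [[-0.014, 0.093, 0], [-0.138, -0.003, -0.387], -1],
])

```text
clock: 11.65
eef_pos: [526.2, 63.4, 180.2]
tcp_rot: [3.14, 0.461, 3.092]
contact_force: [-0.4, 0.1, -3.7]
opening: 0.151
grasp_force: 108.1
```

```bash
python3 - <<'E'
from h import *
p,q,s=cur();print(p,s["qpos"].round(3),s["contact_force"].round(1)); print(scoop_now(p,q))
im=imaging.grab_frame("top")[:,:,::-1]; cv2.imwrite("pics/t8.png",im)
a=cv2.resize(im[150:260,150:290],None,fx=3,fy=3,interpolation=cv2.INTER_CUBIC)
print([(round(m["conf"],2),np.round(m["xy"],1).tolist()) for m in imaging.mark_of("top","nugget0")[:8]])
im=imaging.grab_frame("scene")[:,:,::-1]
b=cv2.resize(im[120:230,230:350],None,fx=3,fy=3,interpolation=cv2.INTER_CUBIC)
cv2.imwrite("pics/ts8.png",np.hstack([a,b]))
E
```

```text
[526.21992255  63.42896316 180.20935689] [ 0.183  0.089  2.21  -0.26   0.404 -1.122] [-0.4  0.1 -3.7]
(array([585. ,  62. , 124.2]), array([618.9,  60.3, 132.8]), array([ -2.7, -14.2,   0.1]))
[(0.63, [213.9, 197.2]), (0.59, [217.7, 209.6]), (0.51, [203.8, 208.3]), (0.42, [208.5, 199.8]), (0.41, [226.1, 195.9]), (0.4, [229.0, 209.1])]
```

View pics/ts8.png

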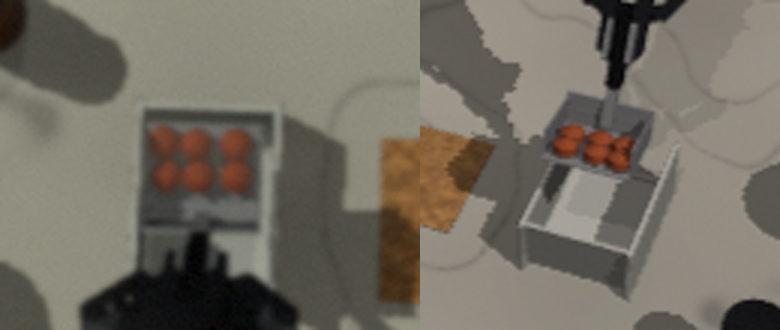

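All six nuggets lie in the pan, two rows of three, and the tray below is empty. I carry them to the basket gently.

```bash
python3 - <<'E'
from h import *
A=cur()[:2]
for w in((600,-5,155,-7,-14),(545,-155,155,-16,-14),(488,-303,150,-25,-14)):
    B=lip(*w); plan(*B,*A); A=B
E
```

```text
turn [0.0429, 0.0014, 0.0847] shift [0.0106, -0.2946, -0.1435] rows>= 2.0
turn [0.0883, 0.0001, 0.1795] shift [0.1577, -0.7058, -0.0773] rows>= 3.0
turn [0.0883, 0.0001, 0.1795] shift [0.0686, -0.7176, -0.0056] rows>= 3.0
```

Call:
step_arm([
  [[0.0, 0, 0.005], [0, -0.01, -0.01], -1],
  [[0.005, 0, 0.01], [0, -0.03, -0.03], -1],
  [[0.01, 0, 0.02], [0.002, -0.06, -0.05], -1],
  [[0.015, 0, 0.03], [0.004, -0.1, -0.07], -1],
  [[0.021, 0, 0.042], [0.006, -0.145, -0.09], -1],
  [[0.028, 0, 0.055], [0.008, -0.195, -0.11], -1],
  [[0.035, 0, 0.07], [0.01, -0.245, -0.13], -1],
  [[0.043, 0, 0.085], [0.011, -0.295, -0.143], -1],
])

```text
clock: 12.6
eef_pos: [508.1, 4.0, 203.7]
tcp_rot: [3.141, 0.459, 3.016]
contact_force: [0.3, -0.6, -3.9]
opening: 0.148
grasp_force: 108.2
```

Call:
step_arm([
  [[0.008, 0, 0.016], [0.014, -0.065, -0.008], -1],
  [[0.018, 0, 0.036], [0.031, -0.14, -0.016], -1],
  [[0.029, 0, 0.059], [0.051, -0.23, -0.025], -1],
  [[0.04, 0, 0.082], [0.072, -0.325, -0.035], -1],
  [[0.052, 0, 0.106], [0.094, -0.42, -0.046], -1],
  [[0.064, 0, 0.13], [0.115, -0.515, -0.056], -1],
  [[0.076, 0, 0.155], [0.137, -0.61, -0.067], -1],
  [[0.088, 0, 0.18], [0.158, -0.706, -0.077], -1],
])

```text
clock: 13.4
eef_pos: [455.1, -131.9, 202.9]
tcp_rot: [3.141, 0.459, 2.858]
contact_force: [0.3, 1.2, -2.9]
opening: 0.15
grasp_force: 108.1
```

Call:
step_arm([
  [[0.012, 0, 0.024], [0.009, -0.095, -0.001], -1],
  [[0.025, 0, 0.05], [0.019, -0.2, -0.002], -1],
  [[0.038, 0, 0.076], [0.029, -0.305, -0.003], -1],
  [[0.051, 0, 0.102], [0.039, -0.41, -0.004], -1],
  [[0.063, 0, 0.127], [0.049, -0.51, -0.005], -1],
  [[0.074, 0, 0.15], [0.058, -0.6, -0.006], -1],
  [[0.083, 0, 0.167], [0.065, -0.67, -0.006], -1],
  [[0.088, 0, 0.18], [0.069, -0.718, -0.006], -1],
])

```text
clock: 14.2
eef_pos: [402.8, -266.2, 197.7]
tcp_rot: [3.14, 0.459, 2.7]
contact_force: [0.4, 1.3, -4.5]
opening: 0.15
grasp_force: 107.9
```

```bash
python3 - <<'E'
from h import *
p,q,s=cur();print(p,s["qpos"].round(3),s["contact_force"].round(1)); print(scoop_now(p,q))
imaging.grab_frame("top")
print([(round(m["conf"],2),np.round(m["xy"],1).tolist(),many("top",m["xy"],150).round().tolist()) for m in imaging.mark_of("top","nugget0")[:8]])
print([(round(m["conf"],2),many("top",m["xy"],0).round().tolist()) for m in imaging.mark_of("top","basket")[:2]])
imaging.grab_frame("scene")
print([(round(m["conf"],2),np.round(m["xy"],1).tolist(),many("scene",m["xy"],150).round().tolist()) for m in imaging.mark_of("scene","nugget0")[:8]])
print([(round(m["conf"],2),many("scene",m["xy"],0).round().tolist()) for m in imaging.mark_of("scene","basket")[:2]])
A=(p,q)
for w in((488,-303,85,-25,-14),(488,-303,80,-25,10),(488,-303,72,-25,40),(488,-303,70,-25,65)):
    B=lip(*w); plan(*B,*A)
E
```

```text
[ 402.78982838 -266.22122041  197.73986854] [-0.655 -0.024  2.276  0.22   0.449 -1.962] [ 0.4  1.3 -4.5]
(array([ 456.4, -289.9,  141.6]), array([ 487.1, -304.4,  150.1]), array([-25.2, -14.1,   0.1]))
[(0.64, [390.5, 254.8], [[478.0, -283.0]]), (0.62, [393.4, 267.4], [[453.0, -287.0]]), (0.61, [397.5, 259.4], [[468.0, -296.0]]), (0.57, [385.0, 262.9], [[462.0, -271.0]]), (0.51, [407.2, 265.7], [[455.0, -315.0]]), (0.51, [400.8, 276.0], [[435.0, -301.0]]), (0.19, [217.4, 191.1], [[613.0, 59.0]])]
[(0.7, [[498.0, -310.0]])]
[(0.54, [178.4, 108.6], [[455.0, -309.0]]), (0.52, [185.3, 106.5], [[440.0, -293.0]]), (0.49, [181.4, 103.1], [[428.0, -311.0]]), (0.35, [185.9, 115.4], [[478.0, -275.0]])]
[(0.93, [[501.0, -305.0]]), (0.67, [[622.0, 66.0]])]
turn [0.0002, 0.002, -0.0039] shift [0.1426, 0.0069, 0.292] rows>= 2.0
turn [0.0018, 0.5353, -0.0044] shift [-0.0434, 0.0077, 0.225] rows>= 3.0
turn [0.0037, 1.202, -0.0048] shift [-0.2948, 0.0088, 0.273] rows>= 7.0
turn [0.0054, 1.7575, -0.005] shift [-0.4853, 0.0098, 0.3949] rows>= 10.0
```

Call:
step_arm([
  [[0, 0.06, 0], [-0.005, 0.001, 0.03], -1],
  [[0, 0.13, 0], [-0.01, 0.002, 0.06], -1],
  [[0, 0.2, -0.001], [-0.015, 0.003, 0.09], -1],
  [[0, 0.27, -0.002], [-0.02, 0.004, 0.12], -1],
  [[0.001, 0.34, -0.003], [-0.026, 0.005, 0.15], -1],
  [[0.001, 0.41, -0.004], [-0.032, 0.006, 0.18], -1],
  [[0.002, 0.48, -0.004], [-0.038, 0.007, 0.205], -1],
  [[0.002, 0.535, -0.004], [-0.043, 0.008, 0.225], -1],
])

```text
clock: 15.3
eef_pos: [430.5, -275.1, 161.3]
tcp_rot: [-3.14, 0.037, 2.707]
contact_force: [0.3, -0.8, -4.7]
opening: 0.152
grasp_force: 108.1
```

```bash
python3 - <<'E'
from h import *
p,q,s=cur();print(p,s["qpos"].round(3),s["contact_force"].round(1)); print(scoop_now(p,q))
A=(p,q)
for w in((488,-303,75,-25,25),(488,-303,70,-25,40),(488,-303,70,-25,50)):
    B=lip(*w); plan(*B,*A)
A=B
for w in((488,-303,70,-25,60),(488,-303,70,-25,70),(488,-303,72,-25,78)):
    B=lip(*w); plan(*B,*A)
E
```

```text
[ 430.52476847 -275.06343697  161.27804772] [-0.574  0.242  1.968  0.005  0.894 -1.713] [ 0.3 -0.8 -4.7]
(array([ 458.8, -286.8,   86.1]), array([ 490. , -301.3,   80. ]), array([-24.8,  10. ,  -0. ]))
turn [-0.0001, 0.3325, 0.0032] shift [-0.112, -0.0115, -0.041] rows>= 2.0
turn [-0.0001, 0.6658, 0.0028] shift [-0.2428, -0.0117, -0.049] rows>= 4.0
turn [-0.0, 0.8881, 0.0025] shift [-0.3335, -0.0118, -0.0514] rows>= 5.0
turn [0.0003, 0.2222, -0.0002] shift [-0.0773, 0.0001, -0.0474] rows>= 2.0
turn [0.0006, 0.4444, -0.0005] shift [-0.1617, 0.0001, -0.0807] rows>= 3.0
turn [0.0009, 0.6222, -0.0007] shift [-0.2265, 0.0002, -0.1043] rows>= 4.0
```

Call:
step_arm([
  [[0, 0.11, 0.001], [-0.037, -0.004, -0.014], -1],
  [[0, 0.22, 0.002], [-0.074, -0.008, -0.028], -1],
  [[0, 0.333, 0.003], [-0.112, -0.012, -0.041], -1],
  [[0, 0.44, 0.003], [-0.154, -0.012, -0.044], -1],
  [[0, 0.55, 0.003], [-0.197, -0.012, -0.047], -1],
  [[0, 0.666, 0.003], [-0.243, -0.012, -0.049], -1],
  [[0, 0.78, 0.003], [-0.289, -0.012, -0.051], -1],
  [[0, 0.888, 0.003], [-0.333, -0.012, -0.052], -1],
])

```text
clock: 16.1
eef_pos: [490.2, -305.4, 174.1]
tcp_rot: [-3.139, -0.659, 2.703]
contact_force: [0.7, -0.1, -1.2]
opening: 0.15
grasp_force: 108.2
```

Call:
step_arm([
  [[0, 0.11, 0], [-0.038, 0, -0.025], -1],
  [[0, 0.222, 0], [-0.077, 0, -0.047], -1],
  [[0, 0.333, 0], [-0.12, 0, -0.065], -1],
  [[0, 0.444, 0], [-0.162, 0, -0.081], -1],
  [[0, 0.444, 0], [-0.162, 0, -0.081], -1],
  [[0, 0.444, 0], [-0.162, 0, -0.081], -1],
])

```text
clock: 16.7
eef_pos: [521.1, -320.1, 165.7]
tcp_rot: [-3.139, -1.006, 2.702]
contact_force: [-0.2, -0.0, -3.3]
opening: 0.148
grasp_force: 108.2
```

```bash
python3 - <<'E'
from h import *
p,q,s=cur();print(p,s["qpos"].round(3),s["contact_force"].round(1)); print(scoop_now(p,q))
for c in("top","scene"):
    imaging.grab_frame(c)
    print([(round(m["conf"],2),np.round(m["xy"],1).tolist(),many(c,m["xy"],14).round().tolist()) for m in imaging.mark_of(c,"nugget0")[:8]])
    print([(round(m["conf"],2),many(c,m["xy"],0).round().tolist()) for m in imaging.mark_of(c,"basket")[:2]])
E
```

```text
[ 521.06452187 -320.13716643  165.69297966] [-0.516  0.987  1.011 -0.08   2.147 -1.655] [-0.2 -0.  -3.3]
(array([ 476.7, -298. ,  101.5]), array([ 487.6, -303.1,   68.6]), array([-25. ,  69.8,   0. ]))
[(0.46, [399.9, 220.5], [[548.0, -350.0]])]
[]
[(0.58, [170.8, 154.9], [[516.0, -327.0]]), (0.53, [167.7, 154.0], [[515.0, -338.0]]), (0.44, [183.1, 153.1], [[498.0, -294.0]])]
[(0.73, [[496.0, -298.0]])]
```

Call:
step_arm([
  [[0, 0.17, 0], [-0.065, 0, -0.023], -1],
  [[0, 0.1, 0], [-0.04, 0, -0.04], -1],
  [[0, 0.17, 0], [-0.065, 0, -0.023], -1],
  [[0, 0.1, 0], [-0.04, 0, -0.045], -1],
  [[0, 0.17, 0], [-0.065, 0, -0.023], -1],
  [[0, 0.17, 0], [-0.065, 0, -0.023], -1],
])

```text
clock: 17.6
eef_pos: [530.0, -325.0, 157.8]
tcp_rot: [-3.138, -1.143, 2.7]
contact_force: [-0.4, 0.1, -3.6]
opening: 0.15
grasp_force: 108.4
```

```bash
python3 - <<'E'
from h import *
p,q,s=cur();print(s["qpos"].round(3),s["contact_force"].round(1)); print(scoop_now(p,q))
A=(p,q)
for w in((470,-295,150,-25,50),(455,-255,170,-20,20),(500,-200,160,-15,5)):
    B=lip(*w); plan(*B,*A); A=B
E
```

```text
[-0.514  1.093  0.897 -0.092  2.29  -1.662] [-0.4  0.1 -3.6]
(array([ 478.1, -299.2,  101. ]), array([ 484.9, -302.4,   66.8]), array([-25.1,  77.7,   0.1]))
turn [0.0019, -0.6145, -0.001] shift [0.5718, 0.0015, 0.0942] rows>= 4.0
turn [0.0426, -0.6664, -0.1029] shift [0.3485, 0.1276, 0.2243] rows>= 4.0
turn [0.0001, -0.3332, -0.1111] shift [-0.0268, 0.3042, 0.1274] rows>= 2.0
```

Call:
step_arm([
  [[0, -0.1, 0], [0.1, 0, 0.01], -1],
  [[0, -0.25, 0], [0.24, 0, 0.03], -1],
  [[0.001, -0.4, 0], [0.38, 0.001, 0.06], -1],
  [[0.002, -0.52, 0], [0.49, 0.001, 0.08], -1],
  [[0.002, -0.614, -0.001], [0.572, 0.002, 0.094], -1],
])

```text
clock: 18.1
eef_pos: [471.3, -296.9, 257.9]
tcp_rot: [-3.139, -0.651, 2.703]
contact_force: [0.5, -0.2, -3.0]
opening: 0.148
grasp_force: 108.3
```

Call:
step_arm([
  [[0.01, -0.14, -0.02], [0.075, 0.03, 0.045], -1],
  [[0.02, -0.28, -0.04], [0.15, 0.055, 0.09], -1],
  [[0.03, -0.42, -0.06], [0.22, 0.08, 0.14], -1],
  [[0.04, -0.55, -0.08], [0.285, 0.105, 0.185], -1],
  [[0.043, -0.666, -0.103], [0.348, 0.128, 0.224], -1],
  [[0.043, -0.666, -0.103], [0.348, 0.128, 0.224], -1],
])

```text
clock: 18.7
eef_pos: [404.5, -236.8, 263.4]
tcp_rot: [-3.14, -0.133, 2.792]
contact_force: [-0.8, -0.3, -3.0]
opening: 0.149
grasp_force: 108.1
```

```bash
python3 - <<'E'
from h import *
p,q,s=cur();print(p,s["qpos"].round(3),s["contact_force"].round(1)); print(scoop_now(p,q))
A=(p,q)
for w in((500,-200,160,-15,5),(546.8+35,-116.5,110,-2.6,0)):
    B=lip(*w); plan(*B,*A); A=B
E
```

```text
[ 404.46954649 -236.82862916  263.39769471] [-0.516  0.149  1.836 -0.025  1.287 -1.728] [-0.8 -0.3 -3. ]
(array([ 421.2, -241.6,  184.1]), array([ 452.2, -252.9,  172.3]), array([-20. ,  19.8,  -0. ]))
turn [-0.0007, -0.3286, -0.1103] shift [-0.0464, 0.2992, 0.1352] rows>= 2.0
turn [-0.0465, -0.1109, -0.2716] shift [-0.228, 0.426, 0.3134] rows>= 3.0
```

Call:
step_arm([
  [[0, -0.1, -0.03], [-0.01, 0.08, 0.04], -1],
  [[0, -0.22, -0.07], [-0.03, 0.2, 0.09], -1],
  [[0, -0.329, -0.11], [-0.046, 0.3, 0.135], -1],
  [[0, -0.329, -0.11], [-0.046, 0.3, 0.135], -1],
  [[0, -0.329, -0.11], [-0.046, 0.3, 0.135], -1],
])

```text
clock: 19.2
eef_pos: [433.4, -184.5, 234.4]
tcp_rot: [-3.14, 0.122, 2.878]
contact_force: [-0.1, -0.9, -3.5]
opening: 0.152
grasp_force: 108.3
```

```bash
python3 - <<'E'
from h import *
p,q,s=cur();print(p,s["contact_force"].round(1)); print(scoop_now(p,q))
for c in("top","scene","wrist"):
    k=imaging.calibration(c); im=imaging.grab_frame(c); cv2.imwrite(f"pics/{c}9.png",im[:,:,::-1])
    pickle.dump(k,open(f"k9{c}.pkl","wb"))
    print(c,[(round(m["conf"],2),np.round(m["xy"],1).tolist(),many(c,m["xy"],14,k).round().tolist()) for m in imaging.mark_of(c,"nugget0")[:9]])
    for n in("basket","cone","mat"):print(n,[(round(m["conf"],2),many(c,m["xy"],0,k).round().tolist()) for m in imaging.mark_of(c,n)[:1]])
    h=cv2.cvtColor(im,cv2.COLOR_RGB2HSV); mk=cv2.inRange(h,(0,110,50),(12,200,255))
    n,l,st,ce=cv2.connectedComponentsWithStats(mk); print("red",[(st[i].tolist(),many(c,ce[i],14,k).round().tolist()) for i in range(1,n) if st[i,4]>15])
plan(*lip(546.8+35,-116.5,110,-2.6,0))
E
```

```text
[ 433.41612661 -184.4993026   234.37950496] [-0.1 -0.9 -3.5]
(array([ 469.2, -192.9,  162. ]), array([ 502.9, -201.9,  158.8]), array([-15. ,   5.2,  -0. ]))
top [(0.66, [345.1, 262.0], [[457.0, -220.0]]), (0.63, [390.3, 222.6], [[544.0, -328.0]]), (0.58, [378.1, 231.8], [[523.0, -299.0]]), (0.51, [387.8, 231.4], [[524.0, -321.0]]), (0.44, [402.6, 217.6], [[554.0, -357.0]]), (0.42, [394.3, 238.4], [[507.0, -335.0]]), (0.39, [376.4, 237.4], [[511.0, -294.0]])]
basket []
cone [(0.9, [[665.0, -202.0]])]
mat [(0.68, [[543.0, -116.0]])]
red [([320, 157, 25, 26, 457], [[669.0, -199.0]]), ([400, 217, 8, 6, 28], [[548.0, -360.0]]), ([370, 220, 32, 24, 371], [[521.0, -313.0]])]
scene [(0.6, [170.8, 153.3], [[509.0, -330.0]]), (0.55, [168.1, 149.4], [[496.0, -346.0]]), (0.42, [181.4, 157.1], [[516.0, -292.0]]), (0.24, [204.4, 120.4], [[331.0, -291.0]])]
basket [(0.65, [[503.0, -312.0]])]
cone [(0.67, [[672.0, -200.0]])]
mat [(0.75, [[555.0, -115.0]])]
red [([91, 36, 8, 9, 47], [[-21.0, -922.0]]), ([164, 149, 12, 8, 57], [[508.0, -336.0]]), ([177, 152, 9, 6, 38], [[507.0, -295.0]])]
wrist [(0.82, [156.1, 229.2], [[508.0, -337.0]]), (0.78, [157.1, 263.1], [[555.0, -355.0]]), (0.65, [172.8, 231.0], [[516.0, -318.0]]), (0.63, [174.8, 247.7], [[539.0, -324.0]]), (0.63, [193.2, 219.0], [[506.0, -288.0]]), (0.6, [193.6, 236.5], [[530.0, -296.0]]), (0.59, [260.9, 236.8], [[552.0, -214.0]])]
basket [(0.69, [[500.0, -310.0]])]
cone []
mat [(0.82, [[544.0, -114.0]])]
red [([184, 213, 13, 32, 257], [[518.0, -297.0]]), ([146, 222, 18, 17, 227], [[508.0, -339.0]]), ([167, 226, 17, 30, 419], [[529.0, -320.0]]), ([147, 255, 17, 16, 208], [[554.0, -357.0]])]
turn [-0.0467, -0.1144, -0.2723] shift [-0.2099, 0.4315, 0.3036] rows>= 3.0
```

```bash
python3 - <<'E'
from h import *
for c,px in(("top",(345,262)),("wrist",(261,237)),("wrist",(157,263)),("top",(402,218)),("top",(390,223))):
    im=cv2.imread(f"pics/{c}9.png"); x,y=px; print(c,px,im[y-2:y+3:2,x-2:x+3:2,::-1].reshape(-1,3).tolist())
K=pickle.load(open("k9top.pkl","rb")); print(projK(K,[[469,-193,170],[440,-185,165]]))
Kw=pickle.load(open("k9wrist.pkl","rb")); print(projK(Kw,[[469,-193,164]]))
# basket interior darkness: rim fit in the wrist view
print(projK(Kw,R.from_euler("z",3,degrees=True).apply([(65,65,55),(65,-65,55),(-65,65,55),(-65,-65,55),(61,-61,4)])+[501.5,-308,0]).round())
E
```

```text
top (345, 262) [[103, 105, 101], [104, 106, 101], [103, 106, 102], [105, 107, 103], [108, 108, 104], [107, 108, 104], [104, 107, 103], [103, 105, 102], [106, 108, 103]]
wrist (261, 237) [[37, 36, 36], [38, 38, 36], [38, 39, 36], [37, 36, 35], [37, 37, 35], [36, 35, 35], [36, 35, 35], [37, 37, 35], [36, 35, 35]]
wrist (157, 263) [[145, 86, 64], [119, 73, 56], [94, 58, 46], [113, 69, 53], [103, 64, 50], [94, 60, 48], [112, 69, 53], [103, 64, 50], [94, 59, 48]]
top (402, 218) [[38, 18, 12], [43, 18, 10], [48, 21, 10], [42, 20, 13], [47, 18, 7], [56, 23, 8], [46, 20, 15], [67, 28, 16], [88, 36, 19]]
top (390, 223) [[70, 32, 17], [77, 36, 18], [55, 27, 20], [120, 55, 29], [110, 46, 22], [89, 38, 18], [110, 47, 20], [114, 50, 26], [98, 43, 24]]
[[348.24059165 261.04586256]
 [344.22940569 276.00651878]]
[[260.46512725 238.77959069]]
[[242. 268.]
 [141. 296.]
 [200. 166.]
 [ 86. 202.]
 [155. 267.]]
```

```bash
python3 - <<'E'
from h import *
a=cv2.imread("pics/w4.png",0); b=cv2.resize(cv2.imread("pics/wrist9.png",0)[60:384,80:430],None,fx=1.8,fy=1.8,interpolation=cv2.INTER_CUBIC)
g=lambda i:cv2.normalize(cv2.magnitude(cv2.Sobel(i,cv2.CV_32F,1,0),cv2.Sobel(i,cv2.CV_32F,0,1)),None,0,255,cv2.NORM_MINMAX)
for n,(x0,y0,x1,y1) in dict(left=(195,275,255,340),right=(395,275,455,340),handle=(295,265,355,330)).items():
    for f,nm in((g,"grad"),(lambda i:i.astype(np.float32),"gray")):
        A=f(a)[y0:y1,x0:x1]; B=f(b)[y0-25:y1+25,x0-25:x1+25]; m=cv2.matchTemplate(B,A,cv2.TM_CCOEFF_NORMED); _,v,_,l=cv2.minMaxLoc(m); print(n,nm,round(v,2),l[0]-25,l[1]-25)
E
```

```text
left grad 0.83 1 -2
left gray 0.91 1 -2
right grad 0.81 1 -3
right gray 0.91 0 -3
handle grad 0.93 0 -2
handle gray 0.98 0 -2
```

Call:
step_arm([
  [[-0.01, -0.03, -0.07], [-0.05, 0.1, 0.07], -1],
  [[-0.02, -0.06, -0.14], [-0.11, 0.22, 0.15], -1],
  [[-0.035, -0.09, -0.2], [-0.16, 0.33, 0.23], -1],
  [[-0.047, -0.114, -0.272], [-0.21, 0.432, 0.304], -1],
  [[-0.047, -0.114, -0.272], [-0.21, 0.432, 0.304], -1],
  [[-0.047, -0.114, -0.272], [-0.21, 0.432, 0.304], -1],
])

```text
clock: 20.55
eef_pos: [503.4, -113.9, 178.4]
tcp_rot: [-3.141, 0.211, 3.095]
contact_force: [0.3, -0.7, -3.0]
opening: 0.151
grasp_force: 108.5
```

```bash
python3 - <<'E'
from h import *
p,q,s=cur();print(p,s["tcp_rot"],s["contact_force"].round(1)); print(scoop_now(p,q))
plan(*scoop(546.7,-116.2,12,-2.6,0))
k=imaging.calibration("wrist"); im=imaging.grab_frame("wrist"); cv2.imwrite("pics/w10.png",im[:,:,::-1]); pickle.dump(k,open("k10.pkl","wb"))
h=cv2.cvtColor(im,cv2.COLOR_RGB2HSV); mk=cv2.inRange(h,(8,90,50),(20,220,255))
n,l,st,ce=cv2.connectedComponentsWithStats(mk)
for i in range(1,n):
    if st[i,4]>200: print(st[i])
mc=(projK(k,R.from_euler("z",-2.6,degrees=True).apply([(-62.5,-50,4),(-62.5,50,4),(62.5,50,4),(62.5,-50,4)])+[546.7,-116.2,0])).round(1);print(mc.tolist())
# left/right/near edges of the cork seen on single rows/columns
for row in (int(mc[0,1])+8,int(mc[0,1])+14): c=np.where(mk[row]>0)[0]; print(row,c.min() if len(c) else None,c.max() if len(c) else None)
for col in (int(mc[0,0])+15,int(mc[1,0])-15): c=np.where(mk[:,col]>0)[0]; print(col,c.min() if len(c) else None,c.max() if len(c) else None)
E
```

```text
[ 503.40344741 -113.86407969  178.35037933] [-3.14119936  0.21099134  3.09473284] [ 0.3 -0.7 -3. ]
(array([ 546.5, -114.6,  109.6]), array([ 581.4, -116.1,  109.5]), array([-2.6,  0.1,  0. ]))
turn [0.0005, -0.0021, -0.0] shift [0.1014, -0.0078, 0.4776] rows>= 2.0
[ 207  118  103   74 7303]
[  37  143   53   51 1497]
[ 11 145  26  21 362]
[ 10 188  26  21 370]
[[204.7, 116.6], [312.0, 116.5], [303.7, 228.5], [213.7, 228.6]]
124 207 309
130 207 309
219 118 190
297 118 191
```

Call:
step_arm([
  [[0, 0, 0], [0.02, -0.002, 0.1], -1],
  [[0, -0.001, 0], [0.05, -0.005, 0.24], -1],
  [[0, -0.002, 0], [0.08, -0.008, 0.38], -1],
  [[0, -0.002, 0], [0.101, -0.008, 0.477], -1],
  [[0, -0.002, 0], [0.101, -0.008, 0.477], -1],
  [[0, -0.002, 0], [0.101, -0.008, 0.477], -1],
])

```text
clock: 21.2
eef_pos: [504.2, -116.3, 81.8]
tcp_rot: [-3.141, 0.214, 3.093]
contact_force: [-0.3, 0.4, -3.7]
opening: 0.148
grasp_force: 108.3
```

```bash
python3 - <<'E'
from h import *
p,q,s=cur();print(p,s["tcp_rot"],s["contact_force"].round(1)); print(scoop_now(p,q))
plan(*scoop(546.7,-116.2,4.5,-2.6,0))
plan(*scoop(546.7,-116.2,3.5,-2.6,0))
E
```

```text
[ 504.23045437 -116.3488509    81.83949748] [-3.14102563  0.21424409  3.09348713] [-0.3  0.4 -3.7]
(array([ 547.5, -117.1,   13.2]), array([ 582.5, -118.8,   13.3]), array([-2.7, -0.1,  0. ]))
turn [-0.0001, 0.002, -0.0016] shift [0.0129, 0.0042, 0.0414] rows>= 1.0
turn [-0.0001, 0.002, -0.0016] shift [0.014, 0.0043, 0.0462] rows>= 1.0
```

Call:
step_arm([
  [[0, 0, 0], [0.006, 0.002, 0.015], -1],
  [[0, 0.001, 0], [0.01, 0.003, 0.03], -1],
  [[0, 0.001, 0], [0.012, 0.004, 0.039], -1],
  [[0, 0.001, 0], [0.012, 0.004, 0.041], -1],
  [[0, 0.001, 0], [0.012, 0.004, 0.041], -1],
], squeeze=60)

```text
clock: 21.7
eef_pos: [503.8, -115.0, 73.6]
tcp_rot: [-3.141, 0.215, 3.095]
contact_force: [-5.6, 0.4, 8.7]
opening: 0.148
grasp_force: 110.8
```

Call:
step_arm([
  [[0, 0, 0], [0, 0, 0.002], -1],
  [[0, 0, 0], [0, 0, 0.002], -1],
  [[0, 0, 0], [0, 0, 0.002], -1],
  [[0, 0, 0], [0, 0, 0], -0.6],
  [[0, 0, 0], [0, 0, 0], -0.5],
  [[0, 0, 0], [0, 0, 0], -0.3],
  [[0, 0, 0], [0, 0, 0], 0],
  [[0, 0, 0], [0, 0, 0], 0],
], squeeze=20)

```text
clock: 22.5
eef_pos: [503.5, -114.9, 72.5]
tcp_rot: [-3.141, 0.213, 3.095]
contact_force: [0.7, -0.4, 0.1]
opening: 0.501
grasp_force: 0.0
```

Call:
step_arm([
  [[0, 0, 0], [0, 0, 0], 0.3],
  [[0, 0, 0], [0, 0, -0.05], 0.4],
  [[0, 0, 0], [0, 0, -0.15], 0.4],
  [[0, 0, 0], [0, 0, -0.3], 0.4],
  [[0, 0, 0], [0, 0, -0.5], 0.4],
  [[0, 0, 0], [0, 0, -0.6], 0.4],
  [[0, 0, 0], [0, 0, -0.6], 0.4],
  [[0, 0, 0], [0, 0, -0.6], 0.4],
])

```text
clock: 23.3
eef_pos: [478.1, -113.7, 190.4]
tcp_rot: [-3.141, 0.215, 3.095]
contact_force: [-0.4, -0.0, -0.7]
opening: 0.7
grasp_force: 0.0
```

```bash
python3 - <<'E'
from h import *
p,q,s=cur();print(p,s["contact_force"].round(1),s["opening"])
k=imaging.calibration("wrist"); im=imaging.grab_frame("wrist"); cv2.imwrite("pics/w11.png",im[:,:,::-1]); pickle.dump(k,open("k11.pkl","wb"))
for n,z in dict(scoop=4,scoop_grip=90.3,scoop_lip=4,mat=0).items():
    print(n,[(round(m["conf"],2),many("wrist",m["xy"],z,k).round(1).tolist()) for m in imaging.mark_of("wrist",n)[:1]])
h=cv2.cvtColor(im,cv2.COLOR_RGB2HSV); mk=cv2.inRange(h,(8,90,50),(20,220,255))
mc=projK(k,R.from_euler("z",-2.6,degrees=True).apply([(-62.5,-50,4),(-62.5,50,4),(62.5,50,4),(62.5,-50,4)])+[546.7,-116.2,0]).round(1);print("mat",mc.tolist())
sc=projK(k,R.from_euler("z",-2.6,degrees=True).apply([(-35,40,32),(-35,-40,32),(35,40,28),(35,-40,28),(35,0,2)])+[546.7,-116.2,4]).round(1);print("scoop expected",sc.tolist())
x,y=sc[0].astype(int)
# grey edges of the cork left/right of the pan half way, and in front of it
for row in range(int(mc[0,1])+5,int(mc[2,1])-2,10):
    c=np.where(mk[row]>0)[0]; g=np.where(np.diff(c)>4)[0]; print(row,c.min(),c.max(),[(c[i],c[i+1]) for i in g])
E
```

```text
[ 478.1152794  -113.74444873  190.41442399] [-0.4 -0.  -0.7] 0.6996220031025437
scoop [(0.91, [[547.8, -113.8]])]
scoop_grip [(0.82, [[499.5, -115.8]])]
scoop_lip [(0.6, [[580.7, -119.7]])]
mat []
mat [[209.6, 138.1], [309.5, 137.9], [302.0, 239.9], [217.4, 240.1]]
scoop expected [[301.6, 176.3], [217.6, 176.5], [297.3, 234.5], [222.1, 234.6], [259.7, 221.3]]
143 212 307 []
153 212 306 [(np.int64(228), np.int64(236))]
163 83 306 [(np.int64(92), np.int64(213)), (np.int64(219), np.int64(299))]
173 29 305 [(np.int64(48), np.int64(78)), (np.int64(98), np.int64(214)), (np.int64(216), np.int64(302))]
183 41 304 [(np.int64(43), np.int64(55)), (np.int64(75), np.int64(84)), (np.int64(96), np.int64(215)), (np.int64(217), np.int64(302))]
193 62 303 [(np.int64(69), np.int64(81)), (np.int64(100), np.int64(216)), (np.int64(217), np.int64(301))]
203 39 303 [(np.int64(41), np.int64(56)), (np.int64(74), np.int64(216)), (np.int64(218), np.int64(300))]
213 28 302 [(np.int64(50), np.int64(217)), (np.int64(219), np.int64(300))]
223 217 301 [(np.int64(220), np.int64(226)), (np.int64(294), np.int64(299))]
233 218 301 []
```

```bash
python3 - <<'E'
from h import *
im=cv2.imread("pics/w11.png"); mk=cv2.inRange(cv2.cvtColor(im,cv2.COLOR_BGR2HSV),(8,90,50),(20,220,255))
for col in (235,245,275,285):
    c=np.where(mk[100:250,col]>0)[0]+100; g=np.where(np.diff(c)>4)[0]; print(col,c.min(),c.max(),[(c[i],c[i+1]) for i in g])
for c in("top","scene"):
    imaging.grab_frame(c); k=imaging.calibration(c)
    for n in("scoop","mat","basket","cone","jar","pot","scraper"): print(c,n,[(round(m["conf"],2),many(c,m["xy"],4 if n=="scoop" else 0,k).round(1).tolist()) for m in imaging.mark_of(c,n)[:1]])
    print([(round(m["conf"],2),many(c,m["xy"],14,k).round().tolist()) for m in imaging.mark_of(c,"nugget0")[:8]])
E
```

```text
235 139 238 [(np.int64(148), np.int64(154)), (np.int64(160), np.int64(221))]
245 139 238 [(np.int64(160), np.int64(221))]
275 139 238 [(np.int64(159), np.int64(221))]
285 139 239 [(np.int64(160), np.int64(221))]
top scoop [(0.92, [[543.7, -121.4]])]
top mat [(0.74, [[623.7, 61.7]])]
top basket [(0.96, [[502.7, -308.0]])]
top cone [(0.67, [[670.6, -197.0]])]
top jar [(0.94, [[711.3, 240.2]])]
top pot [(0.79, [[504.4, 292.6]])]
top scraper []
[(0.65, [[508.0, -292.0]]), (0.54, [[509.0, -337.0]]), (0.45, [[524.0, -318.0]]), (0.43, [[547.0, -356.0]]), (0.38, [[544.0, -319.0]])]
scene scoop [(0.94, [[544.0, -115.6]])]
scene mat [(0.71, [[546.6, -117.4]])]
scene basket [(0.76, [[500.3, -305.0]])]
scene cone [(0.96, [[675.9, -194.6]])]
scene jar [(0.74, [[714.5, 230.1]])]
scene pot [(0.75, [[487.5, 298.0]])]
scene scraper [(0.59, [[749.9, -14.0]])]
[(0.48, [[509.0, -324.0]]), (0.48, [[510.0, -283.0]]), (0.38, [[499.0, -353.0]])]
```

The front edge of the pan lands at image row 221, as predicted for a centred scoop. The nuggets are in the basket and the other things are where they were, so I'm handing in.

```bash
python3 -c "
from rig import r
print(r.sign_off())"
```

```text
the job is handed in; nothing more can be done
None
```

The six nuggets are in the basket, and the scoop stands flat and centred on its mat, released; handed in at about 24 s, with no verdict returned by the hand-in.

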